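Zero the film thickness gauges with their gauge blades

ROBOT

A 6-joint arm with a two-finger parallel gripper is mounted at the origin on the work surface. World frame = base frame: x ahead of the robot, y to its left, z up, the work surface at z = 0. Lengths are in m, angles in degrees, forces in N, time in s.
With the tool pointing down it reaches from about 0.35 to 0.875 m from the base axis. Payload 4.2 kg.
Tool frame: the origin (TCP) lies at the very end of the fingers, on their centre line; the grasp point (between the pads) lies r.pinch_z behind it (r.pinch_z is the distance from the TCP to the grasp point, in m); y points along the fingers, z is the direction in which the jaws open and shut, and the axes are right-handed (so a half turn about y gives the same grasp; the last joint's range is limited). The gripper opens to 87 mm and grips with 3 to 60 N. Pads are 19 mm wide; open, the fingers measure 117 mm over their backs; the gripper's body (75 mm by 190 mm) begins 51 mm behind the grasp point.
Start: joints at [-51.646, 22.042, 0.453, 0, -68.411, -14.817], TCP at [0.25, -0.573, 0.223] pointing down, gripper open.
Joint ranges: [-179.83, 179.83], [-69.29, 118.12], [-61.27, 80.66], [-181.25, 117.63], [-171.15, -9.14], [-177.46, 177.46]. Speed limits (degrees/s): [159.86, 159.86, 180, 180, 180, 180].

INTERFACE

Orientations are given as a 3x3 rotation matrix whose columns are the frame's x, y, z axes.
In Python, from station import sense, capture, camera_params, r gives the robot as it stands.
- The arm moves only by the tool move_arm, never from a script. Its argument "increments" is text: rows parted by semicolons, each of 7 numbers parted by spaces: the closure, from -1 (fully open) to 1 (shut), so that 0 is half open, then the shift along the tool's x, y, z in m, then the turn, a rotation vector about the tool's x, y, z in rad. In form: hand x y z wx wy wz; .... A call has 1 to 8 rows; each row is the pose to reach, as a shift and turn from the pose commanded when the call began, along the tool's axes at that moment; what a row does not reach only later rows make up. A row lasts 1/10 s, in which the tool goes at most 50 mm and 8.59 degrees, less where a joint would pass 70% of its speed; a pose out of reach is approached as far as the arm can. A call with a gripper value outside its range is refused whole. The fingers move at their own pace and stop on an object; the grip force is fixed at half the most. Time passes only in rows, so rows that repeat a pose let the fingers close. It gives the time, the measured TCP pose, the force and the opening at its end, in the units of the state.
- sense(): the state, without advancing time (a new reading comes with each control period).
- capture(name): name is "scene" or "top"; returns (picture, depth): 384x512x3 uint8, red, green, blue; 384x512 float32, m along the optical axis (not along the pixel's ray), 0 where there is no reading.
- camera_params(name): a dict with "fx", "fy", "cx", "cy" (pixels), "xyz" and "orientation" of the camera in the world. Camera axes: x right, y down, z forward; pixel columns grow to the right and rows downward; lengths in m; the calibration is good to about 2 mm. A picture is of the moment at which its call begins. camera_params takes no time and is no camera call.
- r.finish_job(): hands the job in, once; it reports no verdict.
The state is a dict: "time_s": time; "joints": joint angles; "joint_velocities": joint speeds; "effort": joint torques, N m; "tcp_pos": TCP position; "ee_rot": TCP orientation; "wrist_force": force on the tool from outside, world axes, zero at the start; "moment": the same for the moment, N m; "gripper_width": opening from 0.0 (shut) to 1.0 (fully open).
Only numpy, scipy, OpenCV 4.12 (cv2) and the standard library are available. Lean on these libraries where they do the work, as an engineer would, in place of code of your own. Each camera call takes 0.05 s, during which the arm holds its last target.

TASK

Zero the film thickness gauges and set out today's samples: slide every gauge blade, tip first, into the gap of the gauge of its own colour until its red line is level with the jaw's front face and leave it lying there; once all are in, press the red zero button fully down. Then draw the blades out again and lay them flat, side by side, on the grey mat. Also stand each sample jar upright on the bench just left (as seen from the robot) of the jaw block of the gauge with its lid's colour, alongside the middle of the block and about 20 mm clear of it, and leave everything else where it is.

Things in the scene. Friction and masses are not known exactly. Their poses are not given: they have to be found in the camera images.
- gauge_blue: Fixed gauge, white jaw block with blue top plate. Origin on the bench under the middle of the jaw's front face; x into the gap, y left, z up. Aluminium apron 80 wide, top at z 30, from x -65 to the face, runs on as the gap's floor. Gap 44 wide (y +-22), z 30 to 40, 70 deep: no stop at the set depth. Jaw block x 0 to 80, y +-40, 85 high.
- blade_blue: Loose gauge blade, 0.12 kg: steel strip 100 long (x), 36 wide (y), 5 thick, with a red line across; upright blue handle block 28 (x) x 16 (y), z 5 to 50, centred at x -36. Origin under the strip's centre, tip at x +50, z up. Starts flat on the mat, tip roughly away from the robot. May be absent.
- blade_blue_line (a point): Centre of the red line on top of the blue blade, at x +10, z +5 in the blade's frame (40 behind the tip).
- jar_blue: Loose clear sample jar with a blue lid, 60 diameter, 65 tall, about 0.16 kg; origin at the centre of its underside, z up. May be absent.
- gauge_yellow: Fixed gauge, white jaw block with yellow top plate. Origin on the bench under the middle of the jaw's front face; x into the gap, y left, z up. Aluminium apron 80 wide, top at z 30, from x -65 to the face, runs on as the gap's floor. Gap 44 wide (y +-22), z 30 to 40, 70 deep: no stop at the set depth. Jaw block x 0 to 80, y +-40, 85 high.
- blade_yellow: Loose gauge blade, 0.12 kg: steel strip 100 long (x), 36 wide (y), 5 thick, with a red line across; upright yellow handle block 28 (x) x 16 (y), z 5 to 50, centred at x -36. Origin under the strip's centre, tip at x +50, z up. Starts flat on the mat, tip roughly away from the robot. May be absent.
- blade_yellow_line (a point): Centre of the red line on top of the yellow blade, at x +10, z +5 in the blade's frame (40 behind the tip).
- jar_yellow: Loose clear sample jar with a yellow lid, 60 diameter, 65 tall, about 0.16 kg; origin at the centre of its underside, z up. May be absent.
- gauge_green: Fixed gauge, white jaw block with green top plate. Origin on the bench under the middle of the jaw's front face; x into the gap, y left, z up. Aluminium apron 80 wide, top at z 30, from x -65 to the face, runs on as the gap's floor. Gap 44 wide (y +-22), z 30 to 40, 70 deep: no stop at the set depth. Jaw block x 0 to 80, y +-40, 85 high.
- blade_green: Loose gauge blade, 0.12 kg: steel strip 100 long (x), 36 wide (y), 5 thick, with a red line across; upright green handle block 28 (x) x 16 (y), z 5 to 50, centred at x -36. Origin under the strip's centre, tip at x +50, z up. Starts flat on the mat, tip roughly away from the robot. May be absent.
- blade_green_line (a point): Centre of the red line on top of the green blade, at x +10, z +5 in the blade's frame (40 behind the tip).
- jar_green: Loose clear sample jar with a green lid, 60 diameter, 65 tall, about 0.16 kg; origin at the centre of its underside, z up. May be absent.
- mat: Thin grey mat stuck to the bench, 130 (x) x 280 (y), 3 thick; the gauge blades lie on it side by side at the start. Origin at the centre of its underside.
- zero_spot (a point): Foot of the red zero button, on top of the grey control box (110 x 80, 40 high, fixed to the bench, long side along its x), 40 above the bench. The button, 32 diameter, stands up from here out of a low black housing (48 diameter, 12 high), its top 22 above this point; press straight down.
- zero (a joint): Travel of the spring-loaded zero button: 0 released, 0.006 m fully down (5 N); springs back.
- dish: Closed clear petri dish, 70 diameter, 14 high, between the gauges' aprons; not to be disturbed.
- weight: Brass weight, 32 diameter, 30 high, beside the control box; not to be disturbed.
- tip_box: Blue and yellow pipette tip box, 120 x 85 x 68 high, at the right; not to be disturbed.
- mug: Blue mug, 76 diameter, 90 high, at the left; not to be disturbed.

How it is judged (in metres and radians):
On the way, in this order (a step that is already met when the one before it is completed fails the run):
1. all blades that are present lie in their own gauges at the set depth (x of blade_blue_line in the frame of gauge_blue between -0.005 and 0.005 m and y of blade_blue_line in the frame of gauge_blue between -0.008 and 0.008 m and z of blade_blue in the frame of gauge_blue between 0.026 and 0.036 m and angle between the x axis of blade_blue and the x axis of gauge_blue, either way round below 0.15 rad and angle between each of blade_blue, blade_yellow, blade_green's own z axis and vertical below 0.08 rad and x of blade_yellow_line in the frame of gauge_yellow between -0.005 and 0.005 m and y of blade_yellow_line in the frame of gauge_yellow between -0.008 and 0.008 m and z of blade_yellow in the frame of gauge_yellow between 0.026 and 0.036 m and angle between the x axis of blade_yellow and the x axis of gauge_yellow, either way round below 0.15 rad and x of blade_green_line in the frame of gauge_green between -0.005 and 0.005 m and y of blade_green_line in the frame of gauge_green between -0.008 and 0.008 m and z of blade_green in the frame of gauge_green between 0.026 and 0.036 m and angle between the x axis of blade_green and the x axis of gauge_green, either way round below 0.15 rad), for 0.3 s.
2. the zero button is pressed down with the blades in place (all of step 1 and value of joint zero above 0.0045 m), for 0.05 s.
At the end, for the whole second after the job is handed in: Each blade lies flat on the mat, its middle over it; each jar stands on the bench left of the jaw block of its colour, 3 to 50 mm clear and its centre within 35 mm of the middle of the block; button released; all at rest (x of blade_blue in the frame of mat between -0.065 and 0.065 m and y of blade_blue in the frame of mat between -0.14 and 0.14 m and height (world z) of blade_blue between -0.01 and 0.008 m and angle between each of blade_blue, blade_yellow, blade_green, jar_blue, jar_yellow, jar_green's own z axis and vertical below 0.1 rad and x of blade_yellow in the frame of mat between -0.065 and 0.065 m and y of blade_yellow in the frame of mat between -0.14 and 0.14 m and height (world z) of blade_yellow between -0.01 and 0.008 m and x of blade_green in the frame of mat between -0.065 and 0.065 m and y of blade_green in the frame of mat between -0.14 and 0.14 m and height (world z) of blade_green between -0.01 and 0.008 m and x of jar_blue in the frame of gauge_blue between 0.005 and 0.075 m and y of jar_blue in the frame of gauge_blue between 0.073 and 0.12 m and height (world z) of jar_blue between -0.01 and 0.008 m and x of jar_yellow in the frame of gauge_yellow between 0.005 and 0.075 m and y of jar_yellow in the frame of gauge_yellow between 0.073 and 0.12 m and height (world z) of jar_yellow between -0.01 and 0.008 m and x of jar_green in the frame of gauge_green between 0.005 and 0.075 m and y of jar_green in the frame of gauge_green between 0.073 and 0.12 m and height (world z) of jar_green between -0.01 and 0.008 m and linear speed of each of blade_blue, blade_yellow, blade_green, jar_blue, jar_yellow, jar_green below 0.02 m/s and value of joint zero below 0.002 m); the robot touches nothing.
It fails at once if a bystander (dish, weight, tip box or mug) is pushed away or tipped over (distance of any of dish, weight, tip_box, mug from where it was at the start of the episode above 0.04 m or angle between any of dish, weight, tip_box, mug's own z axis and vertical above 0.5 rad).
Of blade_blue, blade_yellow, blade_green only 2 to 3 are there at a start; the rules pass over those that are not, and their reading is None.
Of jar_blue, jar_yellow, jar_green only 2 to 3 are there at a start; the rules pass over those that are not, and their reading is None.
At some moment in a run one of jar_blue, jar_yellow, jar_green may be knocked a few centimetres aside while the robot is not near it.
Once in a run the grip may slacken for a moment while it holds something.
It also fails if it takes over 210 s, if anything falls off the work surface, if the arm or the gripper's body presses on something with over 40 N, if the wrist force passes 120 N, or if a joint passes its speed limit or range.

## Working session

There is one attempt and no reset: what is moved stays moved. The work goes in short steps, Python scripts to look and compute and a tool call to move; the robot and the scene stay as the last step left them, time stands still between calls to the robot, and variables do not carry over. Pictures are saved under pics/ and viewed, and the job is handed in when it is done.

Besides the shell and the picture viewer there is one more tool, called after "Request:" in YAML: its name, and indented under it one key for each argument. move_arm: Moves the arm, as the interface text tells. Its arguments: {"type":"object","properties":{"increments":{"type":"string"}},"required":["increments"]}

```bash
ls; mkdir -p pics; python3 - <<'E'
from station import sense,capture,camera_params,r
import cv2,numpy as np
s=sense()
print(s, r.pinch_z)
for n in("scene","top"):
    p,d=capture(n); cv2.imwrite(f"pics/{n}0.png",p[:,:,::-1]); np.savez(f"pics/{n}0.npz",p=p,d=d)
    print(n,camera_params(n))
E
```

```text
pics
{'time_s': 0.0, 'joints': array([-5.16457872e+01,  2.20897967e+01,  3.79045984e-01, -2.97061928e-02,
       -6.84106917e+01, -1.48166705e+01]), 'joint_velocities': array([ 0.06391586,  0.01108622,  0.02330296, -0.06194198,  0.05208698,
       -0.06750323]), 'effort': array([ 2.94699230e-04, -3.90667641e+01,  1.87401670e+01,  4.21954751e+00,
        1.09990223e-02, -2.01353300e-04]), 'tcp_pos': array([ 0.24937046, -0.57243152,  0.2214629 ]), 'ee_rot': array([[ 9.16874939e-01, -9.37152926e-04, -3.99173482e-01],
       [ 3.99174575e-01,  1.96125931e-03,  9.16872844e-01],
       [-7.63673623e-05, -9.99997638e-01,  2.17231713e-03]]), 'wrist_force': array([ 0.18569101, -0.35161943,  0.67211853]), 'moment': array([-0.01126826,  0.04634861,  0.00101556]), 'gripper_width': 1.0032395705157913} 0.0187
scene {'fx': 400.38925172045964, 'fy': 400.38925172045964, 'cx': 251.55930016096164, 'cy': 190.6525198927943, 'xyz': array([1.18715971, 0.70481341, 1.14352677]), 'orientation': array([[-0.6953005 ,  0.53910711, -0.4753112 ],
       [ 0.71852016,  0.50583547, -0.47734605],
       [-0.01691139, -0.67341963, -0.73906699]])}
top {'fx': 444.41380523380127, 'fy': 444.41380523380127, 'cx': 254.01339234585726, 'cy': 189.7730884101157, 'xyz': array([0.32516769, 0.03137421, 1.64889212]), 'orientation': array([[ 0.02075961, -0.99350069,  0.111917  ],
       [-0.9996817 , -0.0222322 , -0.01192582],
       [ 0.01433647, -0.1116338 , -0.99364599]])}
```

View pics/scene0.png

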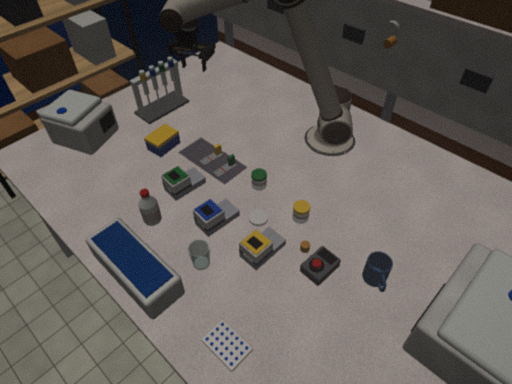

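View pics/top0.png

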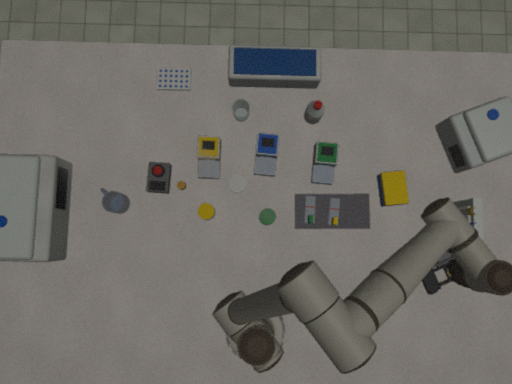

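The scene camera shows the gauges at roughly (177,180) green, (210,213) blue and (257,245) yellow. It also shows a green and a yellow blade on the mat, and yellow and green jars. There is no blue blade and no blue jar. Next I'll zoom in and measure.

```bash
cat > h.py <<'E'
import numpy as np,cv2
from station import sense,capture,camera_params,r
def ray(n,u,v):
    c=camera_params(n);d=np.array([(u-c['cx'])/c['fx'],(v-c['cy'])/c['fy'],1.]);return np.array(c['xyz']),c['orientation']@d
def onz(n,u,v,z):
    o,d=ray(n,u,v);t=(z-o[2])/d[2];return o+t*d
def proj(n,P):
    c=camera_params(n);q=c['orientation'].T@(np.array(P)-c['xyz']);return c['fx']*q[0]/q[2]+c['cx'],c['fy']*q[1]/q[2]+c['cy']
def cloud(n,d):
    c=camera_params(n);v,u=np.mgrid[:384,:512];D=np.stack([(u-c['cx'])/c['fx'],(v-c['cy'])/c['fy'],np.ones_like(d)],-1)*d[...,None]
    return D@c['orientation'].T+c['xyz']
HR={'yellow':(20,32,120),'green':(40,85,60),'blue':(100,125,80),'red':(170,10,110)}
def mask(p,col,smin=None):
    h=cv2.cvtColor(p,cv2.COLOR_RGB2HSV);lo,hi,s=HR[col];s=smin or s
    H=h[...,0];m=((H>=lo)&(H<=hi)) if lo<hi else ((H>=lo)|(H<=hi))
    return (m&(h[...,1]>=s)&(h[...,2]>50)).astype(np.uint8)
def blobs(m,amin=4):
    n,l,st,ce=cv2.connectedComponentsWithStats(m,connectivity=8)
    return [(i,st[i],ce[i]) for i in range(1,n) if st[i][4]>=amin],l
E
python3 - <<'E'
from h import *
for n in("top","scene"):
    f=np.load(f"pics/{n}0.npz");p,d=f['p'],f['d'];C=cloud(n,d)
    for col in HR:
        b,l=blobs(mask(p,col),5)
        for i,st,ce in b:
            m=(l==i);q=np.median(C[m],0)
            if 0.2<q[0]<0.95 and abs(q[1])<.7 and q[2]<.2: print(n,col,st,ce.round(1),q.round(3))
a=cv2.imread("pics/top0.png")[120:240,140:410];cv2.imwrite("pics/z1.png",cv2.resize(a,None,fx=2.96,fy=2.96,interpolation=cv2.INTER_CUBIC))
a=cv2.imread("pics/scene0.png")[125:290,130:400];cv2.imwrite("pics/z2.png",cv2.resize(a,None,fx=2.96,fy=2.96,interpolation=cv2.INTER_CUBIC))
E
```

```text
top yellow [199 137  19  20 263] [208.  146.7] [0.647 0.18  0.084]
top yellow [381 171  28  35 792] [394.2 187.6] [ 0.522 -0.492  0.069]
top yellow [181 183   5   5  11] [183.1 184.8] [0.519 0.272 0.031]
top yellow [198 203  17  17 210] [205.7 211. ] [0.423 0.182 0.065]
top yellow [332 217   6   8  41] [334.7 220.7] [ 0.399 -0.28   0.051]
top green [317 142  20  21 263] [326.7 152.6] [ 0.635 -0.246  0.084]
top green [260 209  15  16 191] [267.  216.3] [ 0.41  -0.036  0.065]
top green [308 215   6   8  35] [310.6 218.6] [ 0.404 -0.194  0.053]
top blue [257 134  21  20 267] [267.2 144. ] [ 0.662 -0.031  0.085]
top red [314 101   8   8  53] [317.5 104.6] [ 0.797 -0.2    0.15 ]
top red [153 166   9   9  70] [157.1 170. ] [0.568 0.363 0.062]
scene yellow [145 124  33  24 425] [161.  135.2] [ 0.531 -0.482  0.069]
scene yellow [214 144   7  11  50] [217.2 148.6] [ 0.406 -0.274  0.044]
scene yellow [293 200  17  14 181] [301.3 206.7] [0.429 0.189 0.066]
scene yellow [241 230  30  25 293] [255.8 241.6] [0.652 0.185 0.085]
scene green [228 155   6   4  15] [230.4 156.5] [ 0.411 -0.189  0.054]

[... 1400 characters left out ...]
.3 343. ] [0.94  0.32  0.017]
scene blue [230 342   3   3   7] [231.3 343. ] [0.921 0.341 0.017]
scene blue [240 342   3   3   7] [241.  342.7] [0.902 0.361 0.017]
scene blue [225 347   3   3   7] [226.3 348. ] [0.94  0.34  0.016]
scene blue [235 347   3   3   7] [236.  347.7] [0.921 0.36  0.017]
scene blue [245 346   3   4   8] [246.  347.5] [0.901 0.38  0.017]
scene blue [230 352   3   3   8] [230.9 352.9] [0.941 0.36  0.018]
scene blue [240 352   3   3   7] [241.  352.7] [0.921 0.379 0.016]
scene blue [235 357   3   3   7] [236.3 358. ] [0.94  0.381 0.017]
scene red [140 189   8   8  53] [143.7 192.5] [ 0.803 -0.196  0.151]
scene red [312 259  10   9  79] [316.4 262.9] [0.573 0.367 0.063]
```

View pics/z1.png

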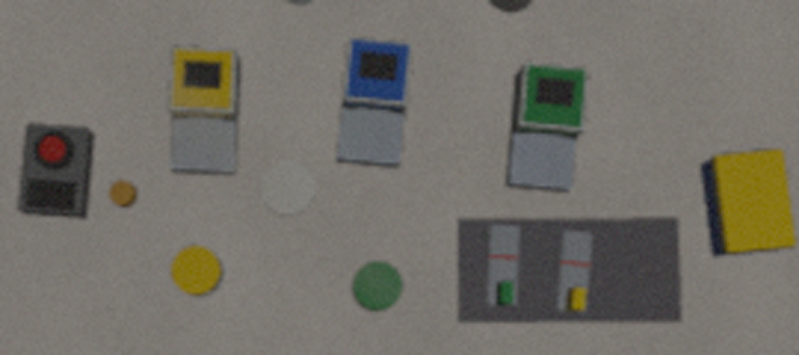

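View pics/z2.png

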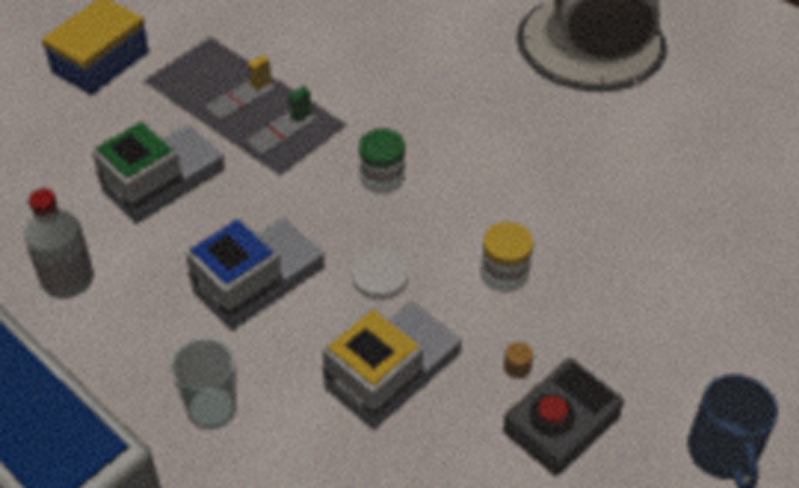

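```bash
cat > m.py <<'E'
from h import *
def rectfit(n,m,z):
    k=4; M=cv2.resize(m.astype(np.float32),None,fx=k,fy=k,interpolation=cv2.INTER_LINEAR)>0.5
    cs,_=cv2.findContours(M.astype(np.uint8),cv2.RETR_EXTERNAL,cv2.CHAIN_APPROX_NONE)
    c=max(cs,key=cv2.contourArea); c=cv2.convexHull(c)[:,0,:]
    W=np.array([onz(n,(u+.5)/k-.5,(v+.5)/k-.5,z)[:2] for u,v in c])
    (cx,cy),(w,h),a=cv2.minAreaRect((W*1000).astype(np.float32))
    return np.array([cx,cy]),w,h,a
def gauge(n,p,col,near):
    b,l=blobs(mask(p,col),50)
    u,v=proj(n,near)
    i=min(b,key=lambda t:np.hypot(t[2][0]-u,t[2][1]-v))[0]
    return rectfit(n,l==i,.085)
def handle(n,p,col,near,r=20):
    b,l=blobs(mask(p,col,80),5); u,v=proj(n,near)
    b=[t for t in b if np.hypot(t[2][0]-u,t[2][1]-v)<r]
    return b,l
E
python3 - <<'E'
from m import *
for n in("top","scene"):
    p=np.load(f"pics/{n}0.npz")['p']
    for col,P in(('yellow',(.65,.18,.085)),('blue',(.665,-.028,.085)),('green',(.636,-.242,.085))):
        c,w,h,a=gauge(n,p,col,P);print(n,col,c.round(1),round(w,1),round(h,1),round(a,1))
    # strips: bright within mat
    g=cv2.cvtColor(p,cv2.COLOR_RGB2GRAY)
    for col,P in(('green',(.445,-.193,.008)),('yellow',(.44,-.273,.008))):
        u,v=[int(round(t)) for t in proj(n,P)]
        print(n,col,(u,v));
        if n=='top': print(g[v-18:v+28,u-14:u+15:1][::2])
E
```

```text
top yellow [653.4 180.4] 72.2 67.1 1.7
top blue [669.5 -31.2] 71.3 70.9 86.1
top green [ 643.3 -245.7] 70.6 71.1 85.9
top green (309, 208)
[[125 125 123 127 123 123 123 126 124 125 121 122 123 123 123 121 123 119
  119 118 121 120 121 119 119 122 120 120 123]
 [121 121 128 124 124 122 119 122 122 125 125 124 118 124 120 120 122 117
  116 121 118 121 120 121 123 122 123 121 121]
 [ 83  82  80  82  77  80  80  78  79  80  81  82  76  75  77  78  79  76
   75  79  79  77  77  78  78  83  79  81  78]
 [ 72  66  64  66  64  65  63  66  65  66  77  86  95  92  96  93  88  94
   88  85  77  65  68  63  66  70  69  70  60]
 [ 69  68  67  62  69  66  69  66  56  68  82  94  99 101 101  97  99 102
   99  97  85  64  65  69  71  61  66  62  64]
 [ 68  64  65  64  63  67  68  63  62  66  75  94  97 101 102 102  99  99
   97  96  83  65  67  64  64  67  73  64  66]
 [ 74  64  68  68  67  68  65  68  68  67  85 101 100 101 101 102 100 102
  100  96  78  67  62  62  66  68  65  63  69]
 [ 66  68  63  65  68  63  66  69  63  67  79  98 100  99 100 105  99 101
  103  99  81  66  64  67  66  65  65  6
[... 4100 characters left out ...]
91  90  85  89  89  88  89  90  87  86  89]
 [120 122 126 123 119 120 121 120 124 122 118 124 120 122 122 125 124 124
  124 123 126 124 120 120 127 121 121 123 121]
 [123 124 118 122 122 121 121 122 118 119 122 118 118 118 119 124 123 122
  120 122 124 125 123 125 123 123 125 126 124]
 [122 122 120 125 125 123 120 119 123 121 122 123 120 123 124 119 122 123
  124 120 125 122 123 125 119 124 125 121 126]
 [123 120 121 120 125 120 119 124 120 120 124 120 121 119 120 122 123 123
  121 121 121 122 121 125 123 123 122 121 121]]
scene yellow [656.2 183.6] 71.7 73.0 88.9
scene blue [671.5 -28.3] 73.3 71.5 86.7
scene green [ 645.  -242.3] 71.6 71.1 85.8
scene green (224, 169)
scene yellow (212, 159)
```

```bash
python3 - <<'E'
from m import *
n='top'
f=np.load(f"pics/{n}0.npz");p,d=f['p'],f['d'];C=cloud(n,d)
g=cv2.GaussianBlur(cv2.cvtColor(p,cv2.COLOR_RGB2GRAY),(3,3),0).astype(int)
s=p.astype(int);sat=s.max(2)-s.min(2)
for col,P in(('green',(.438,-.195,.008)),('yellow',(.433,-.275,.008))):
    u,v=[int(round(t)) for t in proj(n,P)]
    w=np.zeros_like(g);w[v-14:v+19,u-9:u+10]=1
    m=((g>83)|(sat>35))&(w>0)
    c,w_,h_,a=rectfit(n,m,.008);print(col,'strip',c.round(1),round(w_,1),round(h_,1),round(a,1))
    # red line
    R=(s[...,0]-(s[...,1]+s[...,2])//2)*w
    R[R<12]=0
    vv,uu=np.nonzero(R[:v+8]);wt=R[vv,uu]; 
    b=wt>0; print('  line',onz(n,np.average(uu,weights=wt),np.average(vv,weights=wt),.008).round(4),len(uu))
    b,l=handle(n,p,col,(P[0]-.035,P[1],.053),10)
    for i,st,ce in b: print('  handle',st,onz(n,*ce,.053).round(4))
for col,P in(('yellow',(.585,.181)),('blue',(.601,-.027)),('green',(.575,-.240))):
    m=(abs(C[...,2]-.03)<.012)&(np.hypot(C[...,0]-P[0],C[...,1]-P[1])<.06)
    c,w_,h_,a=rectfit(n,m,.03);print(col,'apron',c.round(1),round(w_,1),round(h_,1),round(a,1))
# mat
u0=proj(n,(.44,-.28,.003));m=(g<83)&(sat<35);w=np.zeros_like(m);w[190:235,285:378]=1
print('mat',rectfit(n,m&w,.003))
E
```

```text
green strip [ 442.9 -196.1] 38.0 101.1 87.5
  line [ 0.4531 -0.1971  0.008 ] 15
  handle [309 215   4   8  30] [ 0.4056 -0.1929  0.053 ]
yellow strip [ 437.1 -285.6] 38.4 101.8 84.9
  line [ 0.4236 -0.289   0.008 ] 37
  handle [332 217   7   8  47] [ 0.4    -0.2801  0.053 ]
yellow apron [586.4 179.3] 81.1 83.6 1.3
blue apron [599.7 -27.3] 82.3 72.7 85.2
green apron [ 572.7 -241.7] 83.7 72.7 85.2
mat (array([ 437.95953369, -278.91732788]), 129.20343017578125, 277.7876281738281, 1.2747312784194946)
```

```bash
cat > g.py <<'E'
# usage: g.py x y z zangle_deg -> tool-frame shift/turn from measured pose, rows needed
import sys;from h import *
from scipy.spatial.transform import Rotation as R
def go(x,y,z,a):
    s=sense();E=s['ee_rot'];t=np.radians(a);zz=np.array([np.cos(t),np.sin(t),0]);yy=np.array([0,0,-1.]);xx=np.cross(yy,zz)
    T=np.stack([xx,yy,zz],1);rv=R.from_matrix(E.T@T).as_rotvec();dp=E.T@(np.array([x,y,z])-s['tcp_pos'])
    print(dp.round(4),rv.round(4),'rows',np.ceil(max(np.linalg.norm(dp)/.05,np.degrees(np.linalg.norm(rv))/8.59)),'at',s['tcp_pos'].round(4),'ang',round(np.degrees(np.arctan2(E[1,2],E[0,2])),1),'t',round(s['time_s'],1))
if __name__=='__main__': go(*map(float,sys.argv[1:5]))
E
python3 g.py .48 -.25 .2 150
```

```text
[0.3402 0.0219 0.2036] [-1.900e-03 -6.366e-01  5.000e-04] rows 8.0 at [ 0.2494 -0.5725  0.2216] ang 113.5 t 0.1
```

Request:
move_arm:
  increments: "-1 0.34 0.022 0.204 -0.002 -0.637 0;-1 0.34 0.022 0.204 -0.002 -0.637 0;-1 0.34 0.022 0.204 -0.002 -0.637 0;-1 0.34 0.022 0.204 -0.002 -0.637 0;-1 0.34 0.022 0.204 -0.002 -0.637 0;-1 0.34 0.022 0.204 -0.002 -0.637 0;-1 0.34 0.022 0.204 -0.002 -0.637 0;-1 0.34 0.022 0.204 -0.002 -0.637 0"

```text
time_s: 0.9
tcp_pos: [0.4805, -0.2481, 0.2002]
ee_rot: [[0.499, 0.001, -0.866], [0.867, -0.001, 0.499], [-0.001, -1.0, -0.001]]
wrist_force: [1.0, 0.1, 0.7]
gripper_width: 1.0
```

```bash
python3 g.py .426 .185 .16 180
```

```text
[0.3481 0.0397 0.2635] [ 0.0012 -0.5226 -0.001 ] rows 9.0 at [ 0.4805 -0.2481  0.2002] ang 150.1 t 0.9
```

Request:
move_arm:
  increments: "-1 0.348 0.04 0.263 0 -0.523 0;-1 0.348 0.04 0.263 0 -0.523 0;-1 0.348 0.04 0.263 0 -0.523 0;-1 0.348 0.04 0.263 0 -0.523 0;-1 0.348 0.04 0.263 0 -0.523 0;-1 0.348 0.04 0.263 0 -0.523 0;-1 0.348 0.04 0.263 0 -0.523 0;-1 0.348 0.04 0.263 0 -0.523 0"

```text
time_s: 1.7
tcp_pos: [0.4297, 0.1469, 0.1632]
ee_rot: [[-0.0, 0.001, -1.0], [1.0, -0.001, -0.0], [-0.001, -1.0, -0.001]]
wrist_force: [1.2, 0.0, 0.7]
gripper_width: 0.999
```

```bash
python3 g.py .426 .185 .10 180;  python3 - <<'E'
from h import *
for n in("scene","top"):
    p,d=capture(n); cv2.imwrite(f"pics/{n}1.png",p[:,:,::-1]); np.savez(f"pics/{n}1.npz",p=p,d=d)
    b,l=blobs(mask(p,'yellow'),50)
    for i,st,ce in b: print(n,st,onz(n,*ce,.065).round(4))
E
```

```text
[0.0382 0.0632 0.0037] [ 0.0013  0.0002 -0.0014] rows 2.0 at [0.4297 0.1469 0.1632] ang -180.0 t 1.7
scene [145 124  33  24 422] [ 0.5278 -0.4877  0.065 ]
scene [293 200  17  15 184] [0.4289 0.1881 0.065 ]
scene [241 230  30  25 294] [0.646 0.175 0.065]
top [199 137  19  19 264] [0.657 0.182 0.065]
top [381 171  28  35 790] [ 0.5228 -0.4929  0.065 ]
```

View pics/scene1.png

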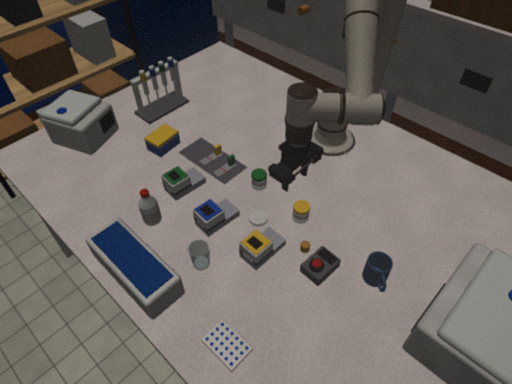

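Request:
move_arm:
  increments: "-1 0.039 0 0.004 0 0 0;-1 0.039 0.05 0.004 0 0 0;-1 0.039 0.1 0.004 0 0 0;-1 0.039 0.133 0.004 0 0 0;1 0.039 0.133 0.004 0 0 0;1 0.039 0.133 0.004 0 0 0;1 0.039 0.133 0.004 0 0 0;1 0.039 0.133 0.004 0 0 0"

```text
time_s: 2.6
tcp_pos: [0.4279, 0.1846, 0.0323]
ee_rot: [[0.0, 0.004, -1.0], [1.0, 0.001, 0.0], [0.001, -1.0, -0.004]]
wrist_force: [-1.0, -0.4, 1.1]
gripper_width: 0.726
```

Request:
move_arm:
  increments: "1 0 0 0 0 0 0;1 0 0 0 0 0 0;1 0 0 0 0 0 0;1 0 -0.05 0 0 0 0;1 0 -0.1 0 0 0 0;1 0 -0.12 0 0 0 0;1 0 -0.12 0 0 0 0"

```text
time_s: 3.3
tcp_pos: [0.4284, 0.1855, 0.1543]
ee_rot: [[-0.0, 0.008, -1.0], [1.0, 0.005, -0.0], [0.005, -1.0, -0.009]]
wrist_force: [-0.0, -0.2, -1.6]
gripper_width: 0.673
```

```bash
python3 g.py .655 .275 .15 180;  python3 - <<'E'
from h import *
for n in("scene","top"):
    p,d=capture(n); cv2.imwrite(f"pics/{n}2.png",p[:,:,::-1]); np.savez(f"pics/{n}2.npz",p=p,d=d)
    b,l=blobs(mask(p,'yellow'),20)
    for i,st,ce in b: print(n,st,ce,onz(n,*ce,sense()['tcp_pos'][2]+.035).round(4))
E
```

```text
[ 0.0894  0.0066 -0.2266] [0.0085 0.0004 0.0048] rows 5.0 at [0.4284 0.1855 0.1543] ang -180.0 t 3.3
scene [139  74   7   7  31] [142.48387097  77.06451613] [ 0.4146 -0.7328  0.1868]
scene [145 124  33  23 421] [160.87410926 135.23752969] [ 0.6024 -0.3533  0.1868]
scene [214 144   7  11  47] [217.0212766  148.53191489] [ 0.5099 -0.1454  0.1868]
scene [301 179  12  13  82] [307.98780488 185.62195122] [0.4301 0.2057 0.1868]
scene [241 230  30  25 293] [255.7883959  241.58020478] [0.7069 0.2346 0.1868]
top [199 137  19  19 266] [208.02255639 146.58270677] [0.632  0.1707 0.1852]
top [381 171  28  35 793] [394.23959647 187.55359395] [ 0.5079 -0.4531  0.1852]
top [467 207   7   8  29] [470.03448276 211.10344828] [ 0.4348 -0.7047  0.1852]
top [332 217   6   8  41] [334.65853659 220.73170732] [ 0.3933 -0.2542  0.1852]
```

View pics/scene2.png

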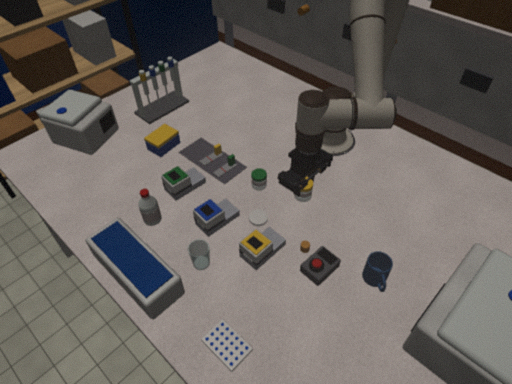

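Request:
move_arm:
  increments: "1 0.089 0 -0.228 0.008 0 0.005;1 0.089 0 -0.228 0.008 0 0.005;1 0.089 0 -0.228 0.008 0 0.005;1 0.089 0 -0.228 0.008 0 0.005;1 0.089 0 -0.228 0.008 0 0.005;1 0.089 0 -0.228 0.008 0 0.005;1 0.089 0.05 -0.228 0.008 0 0.005;1 0.089 0.09 -0.228 0.008 0 0.005"

```text
time_s: 4.2
tcp_pos: [0.653, 0.2721, 0.0564]
ee_rot: [[0.001, -0.011, -1.0], [1.0, -0.008, 0.001], [-0.008, -1.0, 0.011]]
wrist_force: [-1.1, -0.3, -2.6]
gripper_width: 0.675
```

```bash
python3 g.py .657 .274 .035 180
```

```text
[ 0.0021  0.0214 -0.0042] [-0.0106 -0.0011 -0.0077] rows 1.0 at [0.653  0.2721 0.0564] ang 179.9 t 4.2
```

Request:
move_arm:
  increments: "1 0 0.018 -0.003 -0.008 0 -0.006;1 0 0.022 -0.003 -0.008 0 -0.006;1 0 0.022 -0.003 -0.008 0 -0.006"

```text
time_s: 4.5
tcp_pos: [0.6565, 0.2721, 0.0368]
ee_rot: [[-0.0, -0.002, -1.0], [1.0, -0.003, -0.0], [-0.003, -1.0, 0.002]]
wrist_force: [0.2, -0.2, -0.8]
gripper_width: 0.685
```

Request:
move_arm:
  increments: "1 0 0.003 0 0 0 0;1 0 0.005 0 0 0 0;1 0 0.005 0 0 0 0;-1 0 0.005 0 0 0 0;-1 0 0.005 0 0 0 0;-1 0 0.005 0 0 0 0;-1 0 -0.045 0 0 0 0;-1 0 -0.095 0 0 0 0"

```text
time_s: 5.3
tcp_pos: [0.6566, 0.2721, 0.1329]
ee_rot: [[-0.0, -0.002, -1.0], [1.0, -0.003, -0.0], [-0.003, -1.0, 0.002]]
wrist_force: [0.6, 0.3, -0.1]
gripper_width: 0.981
```

Request:
move_arm:
  increments: "-1 0 -0.04 0.05 0 0 0;-1 0 -0.04 0.1 0 0 0;-1 -0.05 -0.04 0.15 0 0 0;-1 -0.1 -0.04 0.2 0 0 0;-1 -0.15 -0.04 0.2 0 0 0;-1 -0.15 -0.04 0.2 0 0 0"

```text
time_s: 5.9
tcp_pos: [0.4557, 0.1213, 0.174]
ee_rot: [[-0.001, 0.002, -1.0], [1.0, 0.0, -0.001], [0.0, -1.0, -0.002]]
wrist_force: [1.3, -0.7, 0.6]
gripper_width: 1.002
```

```bash
python3 g.py .415 -.033 .1 180;  python3 - <<'E'
from h import *
for n in("scene","top"):
    p,d=capture(n); cv2.imwrite(f"pics/{n}3.png",p[:,:,::-1]); np.savez(f"pics/{n}3.npz",p=p,d=d)
    for c in('yellow','green'):
        b,l=blobs(mask(p,c),20)
        for i,st,ce in b: print(n,c,st,ce.round(1),onz(n,*ce,.065).round(4))
E
```

```text
[-0.1542  0.0739  0.041 ] [0.0024 0.0014 0.0001] rows 4.0 at [0.4557 0.1213 0.174 ] ang -179.9 t 5.9
scene yellow [139  74   7   7  29] [142.4  76.9] [ 0.3156 -0.9175  0.065 ]
scene yellow [145 124  33  24 421] [160.9 135.2] [ 0.5278 -0.4881  0.065 ]
scene yellow [214 144   7  11  53] [217.1 148.7] [ 0.4241 -0.2527  0.065 ]
scene yellow [241 230  30  25 292] [255.9 241.6] [0.6455 0.175  0.065 ]
scene yellow [267 254  19  19 265] [275.8 262.8] [0.6609 0.2757 0.065 ]
scene green [163 167  25  18 172] [175.4 175.1] [ 0.6342 -0.2582  0.065 ]
scene green [252 169  12  11  78] [256.4 175.2] [ 0.424  -0.0334  0.065 ]
top yellow [199 137  19  19 267] [207.9 146.5] [0.6573 0.1825 0.065 ]
top yellow [176 139  16  16 195] [183.3 146.5] [0.6554 0.2713 0.065 ]
top yellow [381 171  28  35 791] [394.2 187.6] [ 0.5229 -0.4929  0.065 ]
top yellow [467 207   7   8  30] [469.9 211.2] [ 0.4435 -0.7646  0.065 ]
top yellow [332 217   6   8  41] [334.7 220.8] [ 0.3988 -0.2777  0.065 ]
top green [317 142  21  21 268] [326.8 152.5] [ 0.6454 -0.2488  0.065 ]
top green [260 209  16  16 197] [267.  216.4] [ 0.4092 -0.036   0.065 ]
top green [309 215   5   8  34] [310.6 218.5] [ 0.4049 -0.1918  0.065 ]
```

View pics/scene3.png

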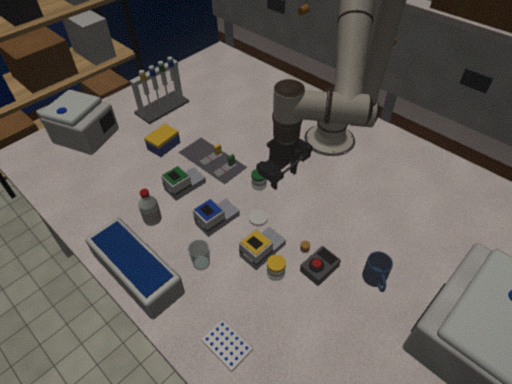

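Request:
move_arm:
  increments: "-1 -0.05 0.02 0.02 0.002 0.001 0;-1 -0.1 0.03 0.044 0.002 0.001 0;-1 -0.15 0.04 0.044 0.002 0.001 0;-1 -0.156 0.06 0.044 0.002 0.001 0;-1 -0.156 0.1 0.044 0.002 0.001 0;-1 -0.156 0.142 0.044 0.002 0.001 0;1 -0.156 0.142 0.044 0.002 0.001 0;1 -0.156 0.142 0.044 0.002 0.001 0"

```text
time_s: 6.8
tcp_pos: [0.4143, -0.033, 0.0317]
ee_rot: [[-0.0, -0.001, -1.0], [1.0, -0.001, -0.0], [-0.001, -1.0, 0.001]]
wrist_force: [0.2, 0.7, 0.8]
gripper_width: 0.891
```

Request:
move_arm:
  increments: "1 0 0 0 0 0 0;1 0 0 0 0 0 0;1 0 0 0 0 0 0;1 0 0 0 0 0 0;1 0 0 0 0 0 0;1 0 -0.05 0 0 0 0;1 0 -0.1 0 0 0 0;1 0 -0.12 0 0 0 0"

```text
time_s: 7.6
tcp_pos: [0.4163, -0.0326, 0.1564]
ee_rot: [[-0.0, 0.009, -1.0], [1.0, 0.002, -0.0], [0.002, -1.0, -0.009]]
wrist_force: [0.3, -0.1, -1.5]
gripper_width: 0.674
```

```bash
python3 g.py .65 -.151 .15 180
```

```text
[-0.1184  0.0083 -0.2337] [0.0091 0.0001 0.0015] rows 6.0 at [ 0.4163 -0.0326  0.1564] ang -180.0 t 7.6
```

Request:
move_arm:
  increments: "1 -0.122 0 -0.235 0.006 0 0.001;1 -0.122 0 -0.235 0.006 0 0.001;1 -0.122 0 -0.235 0.006 0 0.001;1 -0.122 0 -0.235 0.006 0 0.001;1 -0.122 0 -0.235 0.006 0 0.001;1 -0.122 0 -0.235 0.006 0 0.001;1 -0.122 0.05 -0.235 0.006 0 0.001;1 -0.122 0.09 -0.235 0.006 0 0.001"

```text
time_s: 8.4
tcp_pos: [0.6489, -0.1557, 0.0604]
ee_rot: [[0.002, -0.005, -1.0], [1.0, -0.001, 0.002], [-0.001, -1.0, 0.005]]
wrist_force: [-1.5, -0.1, -2.1]
gripper_width: 0.671
```

Request:
move_arm:
  increments: "1 0 0.02 0 0 0 0;1 0 0.02 0 0 0 0;1 0 0.02 0 0 0 0"

```text
time_s: 8.7
tcp_pos: [0.649, -0.1556, 0.0422]
ee_rot: [[0.0, -0.005, -1.0], [1.0, -0.002, 0.0], [-0.002, -1.0, 0.005]]
wrist_force: [1.6, 0.6, -0.3]
gripper_width: 0.674
```

```bash
python3 g.py .652 -.155 .033 180
```

```text
[ 0.0006  0.0092 -0.003 ] [-0.0054 -0.0003 -0.002 ] rows 1.0 at [ 0.649  -0.1556  0.0422] ang 180.0 t 8.7
```

Request:
move_arm:
  increments: "1 0 0.008 -0.003 -0.004 0 -0.002;1 0 0.01 -0.003 -0.004 0 -0.002;1 0 0.01 -0.003 -0.004 0 -0.002;-1 0 0.01 -0.003 -0.004 0 -0.002;-1 0 0.01 -0.003 -0.004 0 -0.002;-1 0 0.01 -0.003 -0.004 0 -0.002;-1 0 -0.04 -0.003 -0.004 0 -0.002;-1 0 -0.09 -0.003 -0.004 0 -0.002"

```text
time_s: 9.5
tcp_pos: [0.6504, -0.1555, 0.13]
ee_rot: [[0.001, -0.009, -1.0], [1.0, 0.0, 0.001], [0.0, -1.0, 0.009]]
wrist_force: [2.2, 0.3, 1.0]
gripper_width: 0.975
```

```bash
python3 g.py .42 -.06 .2 87.4
```

```text
[ 0.0953 -0.068   0.2311] [-0.0069  1.6151 -0.0066] rows 11.0 at [ 0.6504 -0.1555  0.13  ] ang 179.9 t 9.5
```

Request:
move_arm:
  increments: "-1 0 -0.05 0 -0.005 0 -0.005;-1 0 -0.068 0.05 -0.005 0.14 -0.005;-1 0.03 -0.068 0.1 -0.005 0.28 -0.005;-1 0.06 -0.068 0.15 -0.005 0.42 -0.005;-1 0.095 -0.068 0.19 -0.005 0.56 -0.005;-1 0.095 -0.068 0.231 -0.005 0.7 -0.005;-1 0.095 -0.068 0.231 -0.005 0.84 -0.005;-1 0.095 -0.068 0.231 -0.005 0.98 -0.005"

```text
time_s: 10.3
tcp_pos: [0.4188, -0.0599, 0.2002]
ee_rot: [[0.833, 0.004, -0.553], [0.553, 0.003, 0.833], [0.005, -1.0, 0.0]]
wrist_force: [0.6, -0.4, 0.3]
gripper_width: 1.004
```

```bash
python3 g.py .42 -.06 .2 87.4; cat > look.py <<'E'
import sys;from h import *
t=sys.argv[1]
for n in("scene","top"):
    p,d=capture(n); cv2.imwrite(f"pics/{n}{t}.png",p[:,:,::-1]); np.savez(f"pics/{n}{t}.npz",p=p,d=d)
    for c in('yellow','green'):
        b,l=blobs(mask(p,c),15)
        for i,st,ce in b:
            q=onz(n,*ce,.065)
            if .2<q[0]<.8 and -.4<q[1]<.4: print(n,c,st,ce.round(1),q.round(4))
ims=[cv2.resize(cv2.imread(f"pics/top{t}.png")[120:240,150:390],None,fx=3.2,fy=2.5*1.28,interpolation=cv2.INTER_CUBIC)]
cv2.imwrite(f"pics/tz{t}.png",ims[0])
ims=[cv2.resize(cv2.imread(f"pics/scene{t}.png")[120:300,140:380],None,fx=3.2,fy=3.2,interpolation=cv2.INTER_CUBIC)]
cv2.imwrite(f"pics/sz{t}.png",ims[0])
E
python3 look.py 4
```

```text
[ 0.001   0.0002 -0.0007] [-0.0017  0.6309  0.0049] rows 5.0 at [ 0.4188 -0.0599  0.2002] ang 123.5 t 10.3
scene yellow [214 144   7  11  51] [217.2 148.7] [ 0.4238 -0.2522  0.065 ]
scene yellow [241 230  30  25 294] [255.9 241.6] [0.6455 0.1749 0.065 ]
scene yellow [267 254  19  18 262] [275.7 262.7] [0.6609 0.2753 0.065 ]
scene green [228 155   6   5  19] [230.3 156.7] [ 0.4204 -0.1795  0.065 ]
scene green [163 167  25  18 170] [175.4 175.1] [ 0.634  -0.2581  0.065 ]
scene green [181 186  16  13 160] [188.5 191.5] [ 0.654  -0.1568  0.065 ]
top yellow [199 137  19  19 266] [207.9 146.6] [0.6572 0.1824 0.065 ]
top yellow [176 139  16  16 196] [183.4 146.5] [0.6553 0.2713 0.065 ]
top yellow [332 217   6   8  42] [334.6 220.6] [ 0.3992 -0.2774  0.065 ]
top green [294 143  16  17 198] [301.9 150.8] [ 0.6497 -0.1584  0.065 ]
top green [317 142  20  21 264] [326.7 152.7] [ 0.645  -0.2487  0.065 ]
top green [309 215   5   8  34] [310.8 218.4] [ 0.4052 -0.1922  0.065 ]
```

View pics/tz4.png

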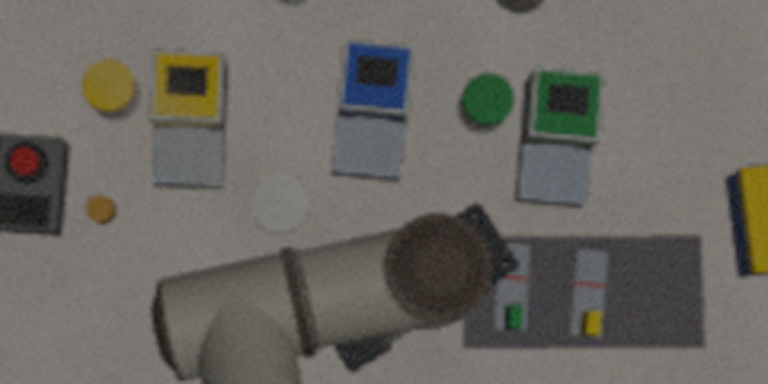

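Request:
move_arm:
  increments: "-1 0.001 0 -0.001 -0.002 0.14 0.005;-1 0.001 0 -0.001 -0.002 0.28 0.005;-1 0.001 0 -0.001 -0.002 0.42 0.005;-1 0.001 0 -0.001 -0.002 0.56 0.005;-1 0.001 0 -0.001 -0.002 0.63 0.005;-1 0.001 0 -0.001 -0.002 0.63 0.005"

```text
time_s: 11.0
tcp_pos: [0.4228, -0.0606, 0.1995]
ee_rot: [[0.999, -0.001, 0.038], [-0.038, -0.001, 0.999], [-0.001, -1.0, -0.001]]
wrist_force: [0.6, 0.5, -0.2]
gripper_width: 0.997
```

```bash
python3 g.py .408 -.1935 .08 87.5
```

```text
[-0.0096  0.1197 -0.1332] [ 0.0009  0.0057 -0.001 ] rows 4.0 at [ 0.4228 -0.0606  0.1995] ang 87.8 t 11.0
```

Request:
move_arm:
  increments: "-1 -0.01 0.03 -0.05 0.001 0.006 -0.001;-1 -0.01 0.06 -0.1 0.001 0.006 -0.001;-1 -0.01 0.09 -0.133 0.001 0.006 -0.001;-1 -0.01 0.12 -0.133 0.001 0.006 -0.001;-1 -0.01 0.12 -0.133 0.001 0.006 -0.001;-1 -0.01 0.12 -0.133 0.001 0.006 -0.001"

```text
time_s: 11.6
tcp_pos: [0.4073, -0.1933, 0.0799]
ee_rot: [[0.999, -0.001, 0.044], [-0.044, -0.0, 0.999], [-0.001, -1.0, -0.0]]
wrist_force: [-0.1, -0.2, -0.1]
gripper_width: 0.999
```

```bash
python3 g.py .408 -.1935 .02 87.5; python3 look.py 5
```

```text
[ 0.0008  0.0599 -0.0002] [ 0.0001 -0.0008 -0.001 ] rows 2.0 at [ 0.4073 -0.1933  0.0799] ang 87.5 t 11.6
scene yellow [214 144   7  11  54] [217.1 148.8] [ 0.4244 -0.2523  0.065 ]
scene yellow [241 230  30  25 296] [255.8 241.6] [0.6457 0.1749 0.065 ]
scene yellow [267 254  19  18 259] [275.8 262.7] [0.6608 0.2756 0.065 ]
scene green [228 155   6   4  17] [230.4 156.5] [ 0.4195 -0.1803  0.065 ]
scene green [163 167  25  17 169] [175.4 175. ] [ 0.6338 -0.2584  0.065 ]
scene green [181 186  16  13 162] [188.5 191.6] [ 0.6546 -0.1564  0.065 ]
top yellow [199 137  19  20 260] [208.  146.6] [0.657  0.1822 0.065 ]
top yellow [176 139  16  16 197] [183.3 146.5] [0.6554 0.2713 0.065 ]
top green [294 143  16  16 197] [301.9 150.8] [ 0.6497 -0.1583  0.065 ]
top green [317 142  20  21 267] [326.7 152.7] [ 0.645  -0.2486  0.065 ]
```

View pics/sz5.png

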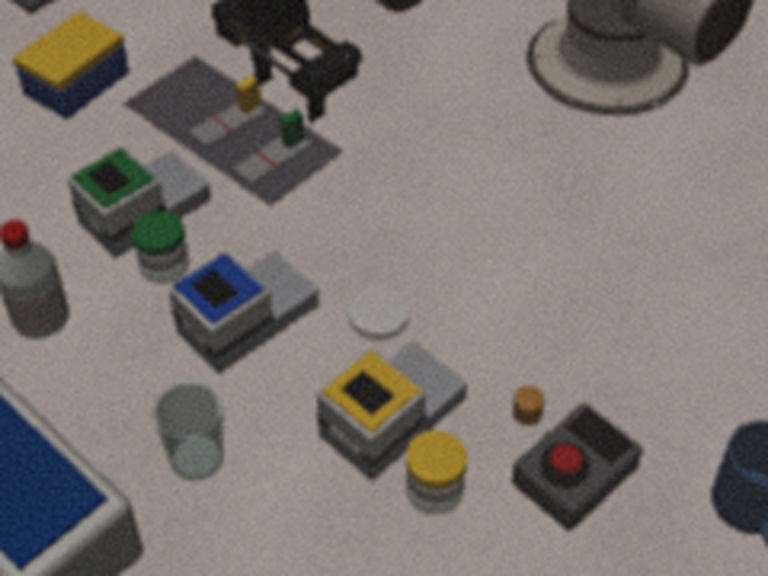

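Request:
move_arm:
  increments: "-1 0.001 0.03 0 0 0 0;-1 0.001 0.06 0 0 0 0;-1 0.001 0.06 0 0 0 0;1 0.001 0.06 0 0 0 0;1 0.001 0.06 0 0 0 0;1 0.001 0.06 0 0 0 0;1 0.001 0.06 0 0 0 0;1 0.001 0.06 0 0 0 0"

```text
time_s: 12.5
tcp_pos: [0.4086, -0.1931, 0.0206]
ee_rot: [[0.999, 0.002, 0.046], [-0.046, 0.0, 0.999], [0.002, -1.0, 0.0]]
wrist_force: [-1.1, 0.8, -0.6]
gripper_width: 0.632
```

Request:
move_arm:
  increments: "1 0 0 0 0 0 0;1 0 0 0 0 0 0;1 0 0 0 0 0 0;1 0 0 0 0 0 0;1 0 0 0 0 0 0;1 0 0 0 0 0 0"

```text
time_s: 13.1
tcp_pos: [0.4082, -0.193, 0.0199]
ee_rot: [[0.999, 0.0, 0.046], [-0.046, 0.0, 0.999], [0.0, -1.0, 0.0]]
wrist_force: [-0.3, 0.2, -0.3]
gripper_width: 0.18
```

Request:
move_arm:
  increments: "1 0 -0.02 0 0 0 0;1 0 -0.05 0 0 0 0;1 0 -0.08 0 0 0 0;1 0 -0.08 0 0 0 0"

```text
time_s: 13.5
tcp_pos: [0.4109, -0.1936, 0.1034]
ee_rot: [[0.999, 0.009, 0.045], [-0.045, -0.001, 0.999], [0.009, -1.0, -0.001]]
wrist_force: [1.3, -0.4, -1.2]
gripper_width: 0.177
```

```bash
python3 g.py .505 -.2355 .09 86; python3 look.py 6
```

```text
[ 0.0958  0.0143 -0.0376] [0.0008 0.0245 0.009 ] rows 3.0 at [ 0.4109 -0.1936  0.1034] ang 87.4 t 13.5
scene yellow [214 144   7   9  39] [216.9 147.7] [ 0.4206 -0.2578  0.065 ]
scene yellow [241 230  30  25 298] [255.7 241.6] [0.6459 0.1747 0.065 ]
scene yellow [267 254  19  18 264] [275.8 262.8] [0.661  0.2758 0.065 ]
scene green [163 167  25  18 171] [175.4 175.1] [ 0.6339 -0.2581  0.065 ]
scene green [181 186  16  14 163] [188.6 191.6] [ 0.6544 -0.1561  0.065 ]
top yellow [199 137  19  20 265] [208.  146.7] [0.6568 0.1822 0.065 ]
top yellow [176 139  16  16 193] [183.4 146.5] [0.6554 0.2712 0.065 ]
top green [294 143  16  16 198] [301.9 150.8] [ 0.6499 -0.1583  0.065 ]
top green [317 142  21  21 264] [326.7 152.7] [ 0.6448 -0.2488  0.065 ]
```

View pics/sz6.png

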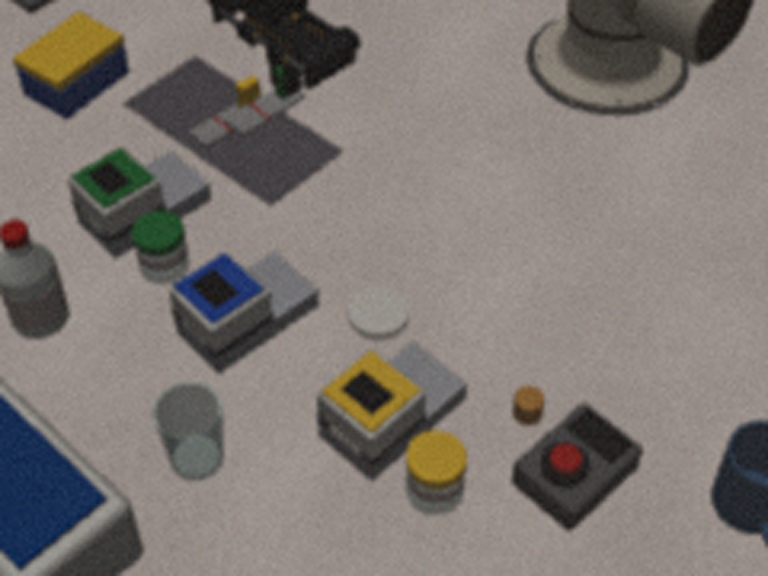

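Request:
move_arm:
  increments: "1 0.03 0 -0.012 0 0.025 0.005;1 0.06 0 -0.026 0 0.025 0.005;1 0.096 0.0 -0.038 0 0.025 0.005;1 0.096 0.02 -0.038 0 0.025 0.005;1 0.096 0.03 -0.038 0 0.025 0.005;1 0.096 0.03 -0.038 0 0.025 0.005;1 0.096 0.03 -0.038 0 0.025 0.005"

```text
time_s: 14.3
tcp_pos: [0.5012, -0.2353, 0.0693]
ee_rot: [[0.997, -0.007, 0.071], [-0.071, 0.001, 0.997], [-0.007, -1.0, 0.0]]
wrist_force: [0.4, 0.3, -0.5]
gripper_width: 0.181
```

```bash
python3 g.py .509 -.2358 .0495 86; python3 look.py 7
```

```text
[0.0079 0.0198 0.    ] [-0.0003 -0.0011 -0.0067] rows 1.0 at [ 0.5012 -0.2353  0.0693] ang 85.9 t 14.3
scene yellow [241 230  30  25 287] [255.8 241.6] [0.6457 0.1748 0.065 ]
scene yellow [267 254  19  18 261] [275.8 262.8] [0.661  0.2756 0.065 ]
scene green [163 167  25  18 167] [175.4 175.1] [ 0.6339 -0.2583  0.065 ]
scene green [181 186  16  12 161] [188.5 191.5] [ 0.6542 -0.1569  0.065 ]
top yellow [199 137  19  20 267] [208.  146.5] [0.6573 0.1824 0.065 ]
top yellow [176 139  16  16 194] [183.3 146.5] [0.6553 0.2714 0.065 ]
top yellow [332 217   6   8  42] [334.6 220.8] [ 0.3988 -0.2774  0.065 ]
top green [294 143  16  16 200] [301.9 150.7] [ 0.6501 -0.1585  0.065 ]
top green [317 142  21  21 267] [326.7 152.6] [ 0.6452 -0.2487  0.065 ]
```

View pics/sz7.png

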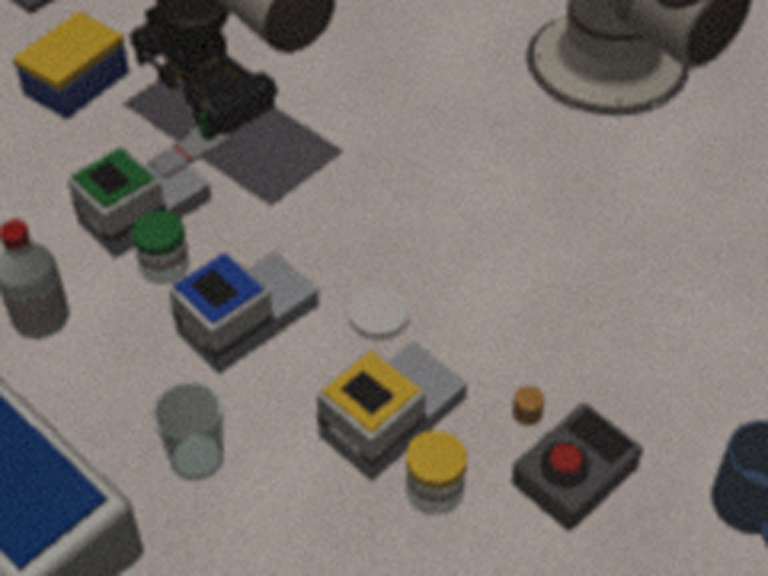

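Request:
move_arm:
  increments: "1 0 0.01 0 0 0 -0.006;1 0 0.018 0 0 0 -0.006;1 0 0.02 0 0 0 -0.006;1 0 0.02 0 0 0 -0.006"

```text
time_s: 14.8
tcp_pos: [0.5021, -0.2354, 0.05]
ee_rot: [[0.997, 0.001, 0.071], [-0.071, 0.0, 0.997], [0.001, -1.0, 0.0]]
wrist_force: [-0.0, -0.0, -1.4]
gripper_width: 0.181
```

```bash
python3 g.py .559 -.2393 .049 86; python3 look.py 8
```

```text
[0.057  0.001  0.0002] [-0.0002 -0.0013  0.0012] rows 2.0 at [ 0.5021 -0.2354  0.05  ] ang 85.9 t 14.8
scene yellow [241 230  30  25 291] [255.8 241.6] [0.6458 0.1751 0.065 ]
scene yellow [267 254  19  18 261] [275.8 262.7] [0.6607 0.2754 0.065 ]
scene green [163 167  25  18 171] [175.4 175. ] [ 0.6338 -0.2585  0.065 ]
scene green [181 186  16  14 160] [188.6 191.5] [ 0.6541 -0.1565  0.065 ]
top yellow [199 137  19  20 263] [208.1 146.6] [0.6571 0.1819 0.065 ]
top yellow [176 139  16  16 193] [183.3 146.5] [0.6554 0.2715 0.065 ]
top yellow [332 217   6   8  43] [334.5 220.7] [ 0.3989 -0.2772  0.065 ]
top green [294 143  16  16 200] [301.9 150.7] [ 0.6499 -0.1583  0.065 ]
top green [317 142  21  21 270] [326.8 152.7] [ 0.6447 -0.2489  0.065 ]
```

View pics/sz8.png

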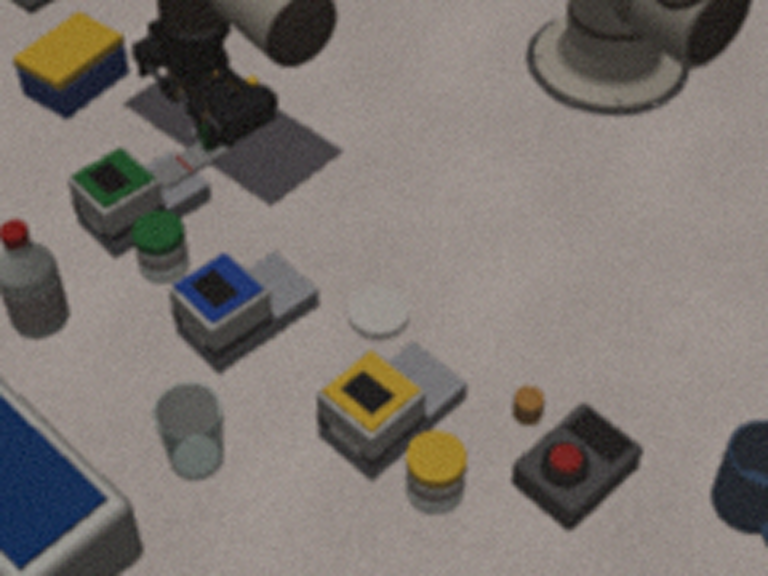

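Request:
move_arm:
  increments: "1 0.01 0 0 0 0 0;1 0.02 0 0 0 0 0;1 0.03 0 0 0 0 0;1 0.04 0 0 0 0 0;1 0.05 0 0 0 0 0;1 0.057 0 0 0 0 0;1 0.057 0 0 0 0 0;1 0.057 0 0 0 0 0"

```text
time_s: 15.7
tcp_pos: [0.5588, -0.2394, 0.0498]
ee_rot: [[0.997, 0.001, 0.071], [-0.071, 0.0, 0.997], [0.001, -1.0, 0.0]]
wrist_force: [0.4, 0.7, -0.7]
gripper_width: 0.183
```

```bash
python3 g.py .559 -.2393 .047 86; python3 look.py 9
```

```text
[0.0002 0.0028 0.0001] [-0.0004 -0.0015  0.0007] rows 1.0 at [ 0.5588 -0.2394  0.0498] ang 85.9 t 15.7
scene yellow [215 149   6   6  27] [217.3 151. ] [ 0.4327 -0.242   0.065 ]
scene yellow [241 230  30  25 292] [255.8 241.6] [0.6456 0.1747 0.065 ]
scene yellow [267 254  19  19 266] [275.8 262.8] [0.661  0.2757 0.065 ]
scene green [163 167  25  17 168] [175.4 175.1] [ 0.634  -0.2581  0.065 ]
scene green [181 185  16  13 160] [188.6 191.4] [ 0.6534 -0.1571  0.065 ]
top yellow [199 137  19  20 263] [208.1 146.7] [0.6569 0.1819 0.065 ]
top yellow [176 139  16  16 195] [183.3 146.5] [0.6554 0.2715 0.065 ]
top yellow [332 217   6   8  41] [334.7 220.7] [ 0.399  -0.2777  0.065 ]
top green [318 142  20   6  67] [328.  144.6] [ 0.6747 -0.2531  0.065 ]
```

View pics/sz9.png

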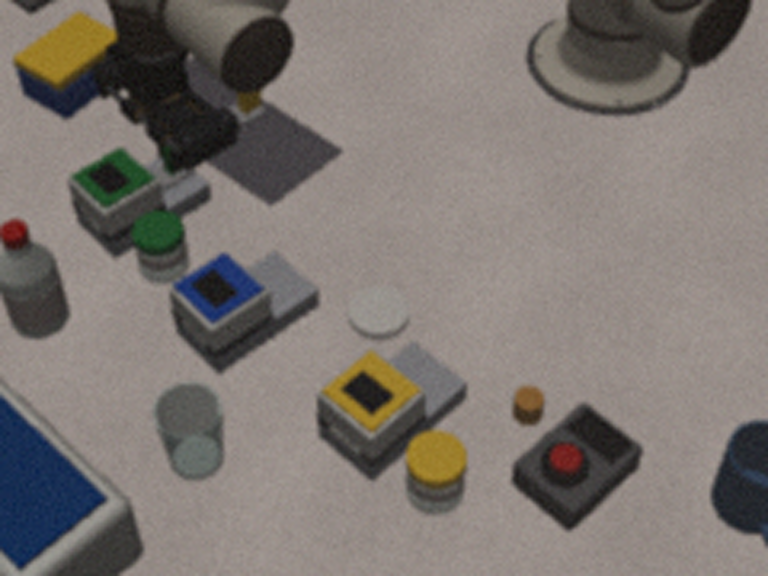

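Inserted with no contact force. Lower onto the gap floor, release and lift away.

Request:
move_arm:
  increments: "1 0 0.002 0 0 0 0;1 0 0.003 0 0 0 0;1 0 0.003 0 0 0 0;-0.5 0 0.003 0 0 0 0;-0.5 0 0.003 0 0 0 0;-0.5 0 0.003 0 0 0 0"

```text
time_s: 16.4
tcp_pos: [0.5593, -0.2396, 0.0473]
ee_rot: [[0.997, 0.002, 0.071], [-0.071, -0.0, 0.997], [0.002, -1.0, 0.0]]
wrist_force: [0.0, -0.6, 0.3]
gripper_width: 0.371
```

Request:
move_arm:
  increments: "-0.5 0 -0.02 0 0 0 0;-0.5 0 -0.05 0 0 0 0;-0.5 0 -0.1 0 0 0 0;-0.5 -0.05 -0.12 -0.01 0 0 0;-0.5 -0.1 -0.12 -0.02 0 0 0;-0.5 -0.15 -0.12 -0.03 0 0 0;-0.5 -0.156 -0.12 -0.04 0 0 0;-0.5 -0.156 -0.12 -0.04 0 0 0"

```text
time_s: 17.2
tcp_pos: [0.399, -0.2691, 0.1676]
ee_rot: [[0.997, 0.003, 0.073], [-0.073, -0.0, 0.997], [0.003, -1.0, -0.0]]
wrist_force: [0.6, -0.9, 1.4]
gripper_width: 0.751
```

```bash
python3 g.py .4022 -.2814 .08 84.9; python3 look.py 10;python3 - <<'E'
import cv2
a=cv2.resize(cv2.imread("pics/scene10.png")[150:210,150:230],None,fx=5,fy=5,interpolation=cv2.INTER_CUBIC)
b=cv2.resize(cv2.imread("pics/top10.png")[135:195,300:380],None,fx=5,fy=5,interpolation=cv2.INTER_CUBIC)
cv2.imwrite("pics/zz10.png",cv2.hconcat([a,b]))
E
```

```text
[ 0.0039  0.0876 -0.012 ] [0.0002 0.0159 0.0029] rows 2.0 at [ 0.399  -0.2691  0.1676] ang 85.8 t 17.2
scene yellow [214 144   7  11  53] [217.  148.7] [ 0.4245 -0.2529  0.065 ]
scene yellow [241 230  30  25 290] [255.9 241.6] [0.6456 0.175  0.065 ]
scene yellow [267 254  19  18 263] [275.8 262.8] [0.661  0.2757 0.065 ]
scene green [191 162   6   6  18] [193.7 164.6] [ 0.5492 -0.2512  0.065 ]
scene green [163 167  25  17 170] [175.3 175.1] [ 0.6342 -0.2585  0.065 ]
scene green [181 186  16  12 161] [188.5 191.6] [ 0.6542 -0.1564  0.065 ]
top yellow [199 137  19  20 262] [208.  146.5] [0.6573 0.1821 0.065 ]
top yellow [176 139  16  16 195] [183.3 146.6] [0.6552 0.2713 0.065 ]
top green [294 143  16  16 195] [301.9 150.8] [ 0.6496 -0.1585  0.065 ]
top green [317 142  21  21 264] [326.8 152.8] [ 0.6445 -0.249   0.065 ]
top green [322 172   6   9  38] [325.  176.3] [ 0.5581 -0.2428  0.065 ]
```

View pics/zz10.png

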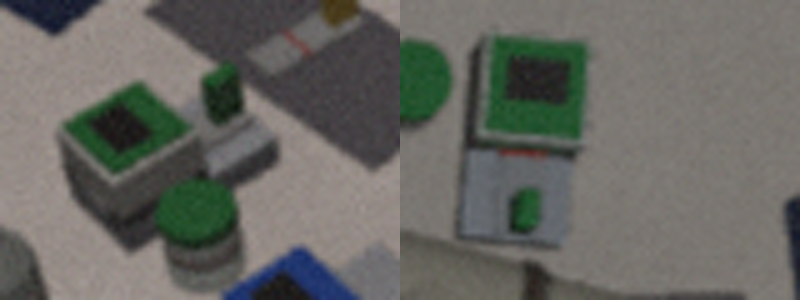

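```bash
cat > line.py <<'E'
import sys;from h import *
t,x,y,z=sys.argv[1],*map(float,sys.argv[2:5])
s=np.load(f"pics/top{t}.npz")['p'].astype(int)
u,v=[int(round(q)) for q in proj('top',(x,y,z))]
R=s[...,0]-(s[...,1]+s[...,2])//2
print(u,v);print(R[v-6:v+7,u-9:u+10])
W=np.zeros_like(R);W[v-6:v+7,u-9:u+10]=1;R=np.where((R>14)&(W>0),R,0)
vv,uu=np.nonzero(R);w=R[vv,uu];print(np.average(uu,weights=w).round(2),np.average(vv,weights=w).round(2),onz('top',np.average(uu,weights=w),np.average(vv,weights=w),z).round(4))
E
python3 line.py 10 .604 -.2435 .035
```

```text
324 165
[[  1  -6 -19 -31 -30 -31 -28 -37 -27 -30 -29 -31 -30 -28 -29 -27 -31 -32
  -30]
 [ -1  -7 -18 -23 -23 -28 -31 -29 -28 -28 -31 -33 -32 -31 -28 -25 -31 -28
  -30]
 [ -1  -5  -4  -7 -11 -14 -17 -12 -16 -16 -20 -19 -24 -28 -26 -23 -26 -24
  -25]
 [  1  -2   0   0  -2  -2  -1  -4  -1  -3  -5  -6  -4  -5  -7 -11 -13 -17
  -18]
 [  0  -2  -7  -7  -5  -2  -5  -3  -1  -6  -3   0  -1  -3  -2  -2  -1  -2
   -3]
 [ -2  -1  -2  -1   0  12   6   4   4   2   1  -2  -2  -3   1  -5  -5  -6
    3]
 [ -6  -8  -5  -7   8  36  44  45  46  45  47  48  36  32  18  -5  -7  -4
   -1]
 [ -6  -9  -7  -7  -4   6   9  11  12  10  15  21  23  21   9  -6  -3  -5
   -3]
 [ -6  -7  -9  -7  -5  -4  -5  -3  -3  -6  -3   0   5   4  -1  -6  -5  -7
   -5]
 [ -8  -8  -6  -7  -8  -5  -4  -5  -5  -5  -3  -5  -3  -4  -9  -9  -8  -6
  -10]
 [ -9  -5  -7  -4  -5  -4  -6  -4  -2  -4  -5  -4  -1  -2  -6  -7  -8  -6
   -6]
 [ -9  -6  -4  -6  -7  -5  -1  -4  -1  -4  -5  -2  -4  -3  -4  -6  -6  -9
   -3]
 [ -8  -6  -5  -6  -6  -4  -5  -2  -1  -3  -3  -2  -4  -5  -6  -8  -7  -6
   -5]]
324.56 165.17 [ 0.604  -0.2461  0.035 ]
```

```bash
python3 g.py .4022 -.2795 .08 84.9
```

```text
[ 0.0011  0.0874 -0.0106] [0.0004 0.0174 0.0035] rows 2.0 at [ 0.4015 -0.2688  0.1674] ang 85.9 t 17.3
```

Request:
move_arm:
  increments: "-0.5 0.001 0.04 -0.01 0 0.017 0.002;-0.5 0.001 0.087 -0.01 0 0.017 0.002;-0.5 0.001 0.12 -0.01 0 0.017 0.002;-0.5 0.001 0.147 -0.01 0 0.017 0.002;-0.5 0.001 0.147 -0.01 0 0.017 0.002;1 0.001 0.147 -0.01 0 0.017 0.002;1 0.001 0.147 -0.01 0 0.017 0.002;1 0.001 0.147 -0.01 0 0.017 0.002"

```text
time_s: 18.1
tcp_pos: [0.4025, -0.2787, 0.0213]
ee_rot: [[0.996, 0.003, 0.088], [-0.088, -0.001, 0.996], [0.003, -1.0, -0.001]]
wrist_force: [-0.3, 0.8, -0.6]
gripper_width: 0.56
```

Request:
move_arm:
  increments: "1 0 0 0 0 0 0;1 0 0 0 0 0 0;1 0 0 0 0 0 0;1 0 0 0 0 0 0;1 0 0 0 0 0 0;1 0 0 0 0 0 0"

```text
time_s: 18.7
tcp_pos: [0.4011, -0.2785, 0.02]
ee_rot: [[0.996, -0.0, 0.088], [-0.088, 0.0, 0.996], [-0.0, -1.0, 0.0]]
wrist_force: [-0.8, -0.7, 2.9]
gripper_width: 0.178
```

```bash
python3 g.py .4022 -.2795 .02 84.9
```

```text
[ 0.0012  0.     -0.0009] [-0.0001  0.001  -0.0003] rows 1.0 at [ 0.4011 -0.2785  0.02  ] ang 85.0 t 18.7
```

Request:
move_arm:
  increments: "1 0 -0.02 0 0 0 0;1 0 -0.05 0 0 0 0;1 0 -0.09 0 0 0 0;1 0 -0.13 0 0 0 0;1 0 -0.14 0 0 0 0;1 0 -0.14 0 0 0 0"

```text
time_s: 19.3
tcp_pos: [0.4018, -0.2785, 0.1611]
ee_rot: [[0.996, 0.003, 0.088], [-0.088, -0.0, 0.996], [0.003, -1.0, -0.0]]
wrist_force: [-0.7, -0.4, -1.4]
gripper_width: 0.179
```

```bash
python3 - <<'E'
from h import *
f=np.load("pics/top0.npz");p=f['p'];d=f['d'];C=cloud('top',d)
g=cv2.cvtColor(p,cv2.COLOR_RGB2GRAY).astype(int)
for c,(x,y) in dict(yellow=(.585,.181),green=(.573,-.242)).items():
    u,v=[int(round(q)) for q in proj('top',(x,y,.03))];print(c,u,v)
    print(g[v-11:v+15,u-3:u+4].mean(1).round().astype(int), v-11)
    print('B-R cols',(p[v-5:v+6,u-16:u+17,2].astype(int)-p[v-5:v+6,u-16:u+17,0]).mean(0).round().astype(int),u-16)
    print('B-R rows',(p[v-14:v+15,u-5:u+6,2].astype(int)-p[v-14:v+15,u-5:u+6,0]).mean(1).round().astype(int),v-14)
    M=((p[...,2].astype(int)-p[...,0])>4).astype(np.uint8)*0
    B=cv2.blur(p[...,2].astype(np.float32)-p[...,0],(3,3))
    W=np.zeros(g.shape,bool);W[v-16:v+16,u-18:u+19]=1
    print('B-R left/right half', [ (np.nonzero(B[v:v+16,uu]>4)[0].max()+v) for uu in range(u-9,u+10)])
    print([round(float(B[vv,u-16:u+17].argmax())) for vv in (v,)])
E
python3 look.py 11
```

```text
yellow 209 168
[102  89  85 102 107 107 107 107 107 107 108 107 107 107 107 106 106 106
 107 107  87  80 112 121 122 122] 157
B-R cols [ -9 -10 -10  -9  -7  -1   2   2   2   4   2   2   2   2   1   1   1   1
   1   1   0   2   2   2   2   3  -1  -8 -10 -10  -9  -9 -10] 193
B-R rows [-87 -82 -36 -12 -23 -13  -1   0   0   0   1   1   0   0   1   1   1   2
   3   3   3   4   4   2  -4  -8  -9 -10 -10] 154
scene yellow [211 117   4  11  31] [212.5 121.6] [ 0.3187 -0.3969  0.065 ]
scene yellow [241 230  30  25 285] [255.8 241.6] [0.6457 0.1748 0.065 ]
scene yellow [267 254  19  18 265] [275.8 262.8] [0.6611 0.2757 0.065 ]
scene green [191 162   7   6  21] [193.6 164.8] [ 0.55   -0.2505  0.065 ]
scene green [163 167  25  18 169] [175.4 175.2] [ 0.6344 -0.258   0.065 ]
scene green [181 185  16  14 162] [188.6 191.5] [ 0.654  -0.1566  0.065 ]
top yellow [199 137  19  20 265] [208.1 146.5] [0.6573 0.182  0.065 ]
top yellow [176 139  16  16 197] [183.4 146.5] [0.6555 0.2712 0.065 ]
top green [294 143  16  16 198] [301.9 150.7] [ 0.65   -0.1583  0.065 ]
top green [317 142  21  21 265] [326.8 152.7] [ 0.6449 -0.2489  0.065 ]
top green [322 173   6   8  37] [325.  176.5] [ 0.5575 -0.2428  0.065 ]Traceback (most recent call last):
  File "<stdin>", line 12, in <module>
    return umr_maximum(a, axis, None, out, keepdims, initial, where)
ValueError: zero-size array to reduction operation maximum which has no identity
```

View pics/sz11.png

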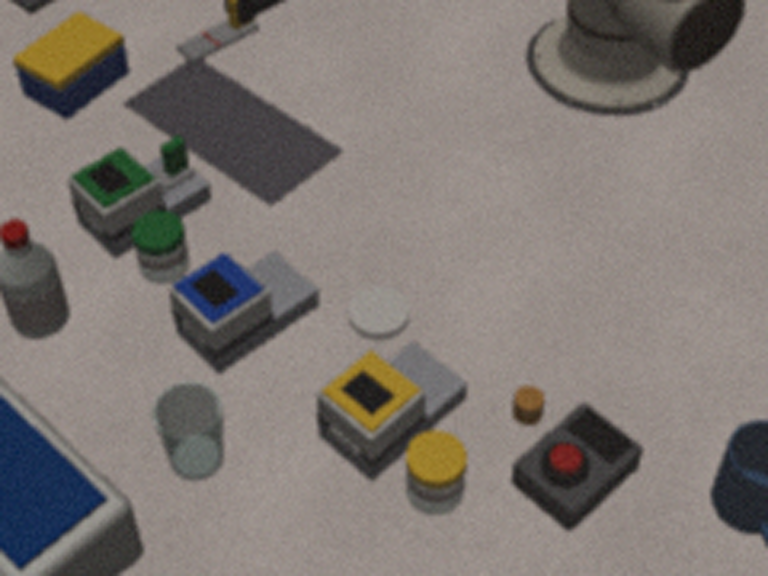

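```bash
python3 - <<'E'
from h import *
q=onz('top',208.6,176.7,.03);print(q, q[:2]+.065*np.array([np.cos(np.radians(1.3)),-np.sin(np.radians(1.3))]))
print(onz('top',208.5,168,.03))
for c,v in((('green'),0),):
    # green: same method
    p=np.load("pics/top0.npz")['p'].astype(int);g=p.mean(2);u,v=[int(round(q)) for q in proj('top',(.573,-.242,.03))]
    print(u,v,g[v-11:v+15,u-1:u+2].mean(1).round().astype(int),v-11)
    print((p[...,2]-p[...,0])[v-5:v+6,u-16:u+17].mean(0).round().astype(int),u-16)
E
python3 g.py .47 -.25 .16 88.7
```

```text
[0.55208212 0.17971607 0.03      ] [0.61706539 0.1782414 ]
[0.58439029 0.18112309 0.03      ]
323 174 [ 75  50  92 105 109 107 105 107 106 106 107 106 108 106 109 106 107 107
 107 109  74  96 119 119 119 118] 163
[-10  -8  -9  -9  -5   5   9  11  10  11  11   9  10  10  10  10  10  10
  10   9  10  10  10  10  10   9   5  -6  -9  -9  -9 -10 -10] 307
[ 0.0673 -0.0019  0.0339] [-0.0018 -0.0662 -0.003 ] rows 2.0 at [ 0.3999 -0.2778  0.1583] ang 84.9 t 19.4
```

```bash
python3 - <<'E'
from h import *
print(onz('top',323,182.7,.03),onz('top',208.6,176.7,.03))
for O in ((.604,-.2435),(.6134,.181)):
  for z in (.03,.085): print(O,z,proj('top',(*O,z)))
E
python3 - <<'E'
import cv2
a=cv2.resize(cv2.imread("pics/top0.png")[130:190,180:260],None,fx=5,fy=5,interpolation=cv2.INTER_NEAREST)
b=cv2.resize(cv2.imread("pics/top0.png")[135:195,290:370],None,fx=5,fy=5,interpolation=cv2.INTER_NEAREST)
cv2.imwrite("pics/zn.png",cv2.hconcat([a,b]))
E
```

```text
[ 0.53938271 -0.2414061   0.03      ] [0.55208212 0.17971607 0.03      ]
(0.604, -0.2435) 0.03 (np.float64(323.62430684110785), np.float64(165.38009465328352))
(0.604, -0.2435) 0.085 (np.float64(326.23989071504013), np.float64(162.8230387228723))
(0.6134, 0.181) 0.03 (np.float64(208.78684384336833), np.float64(160.22942754303162))
(0.6134, 0.181) 0.085 (np.float64(207.44804473369223), np.float64(157.4882410730054))
```

View pics/zn.png

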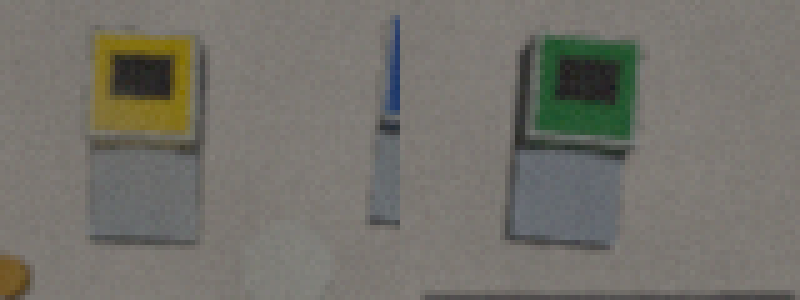

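```bash
python3 g.py .505 .1855 .16 88.7
```

```text
[ 0.0635 -0.0011  0.4708] [-0.0018 -0.0662 -0.003 ] rows 10.0 at [ 0.3999 -0.2778  0.1583] ang 84.9 t 19.4
```

Request:
move_arm:
  increments: "1 0.01 0 0.04 0 -0.01 0;1 0.02 0 0.08 0 -0.02 0;1 0.03 0 0.12 0 -0.03 0;1 0.035 0 0.16 0 -0.04 0;1 0.04 0 0.2 0 -0.05 0;1 0.05 0 0.24 0 -0.06 0;1 0.055 0 0.28 0 -0.066 0;1 0.06 0 0.32 0 -0.066 0"

```text
time_s: 20.2
tcp_pos: [0.4878, 0.0364, 0.1574]
ee_rot: [[1.0, -0.005, 0.022], [-0.022, -0.001, 1.0], [-0.005, -1.0, -0.001]]
wrist_force: [0.3, -0.9, -0.4]
gripper_width: 0.179
```

```bash
python3 g.py .505 .1855 .16 88.7
```

```text
[ 0.0139 -0.0029  0.1495] [ 0.0014  0.0004 -0.0052] rows 4.0 at [0.4878 0.0364 0.1574] ang 88.7 t 20.2
```

Request:
move_arm:
  increments: "1 0.006 0 0.04 0 0 0;1 0.01 0 0.08 0 0 0;1 0.014 0 0.12 0 0 0;1 0.014 0 0.15 0 0 0;1 0.014 0.03 0.15 0 0 0;1 0.014 0.06 0.15 0 0 0;1 0.014 0.085 0.15 0 0 0;1 0.014 0.085 0.15 0 0 0"

```text
time_s: 21.0
tcp_pos: [0.5024, 0.1823, 0.0692]
ee_rot: [[1.0, -0.012, 0.023], [-0.023, -0.007, 1.0], [-0.012, -1.0, -0.007]]
wrist_force: [-0.0, -0.3, -0.7]
gripper_width: 0.181
```

```bash
python3 g.py .51 .1854 .05 88.7;python3 look.py 12
```

```text
[0.0078 0.019  0.0034] [ 0.0072 -0.0005 -0.0115] rows 1.0 at [0.5024 0.1823 0.0692] ang 88.7 t 21.0
scene yellow [283 212   4  10  32] [284.5 216.4] [0.5023 0.1741 0.065 ]
scene yellow [241 230  30  25 293] [255.9 241.6] [0.6455 0.175  0.065 ]
scene yellow [267 254  19  18 261] [275.8 262.7] [0.6609 0.2756 0.065 ]
scene green [191 162   6   6  20] [193.7 164.8] [ 0.5496 -0.2505  0.065 ]
scene green [163 167  25  18 171] [175.3 175.1] [ 0.6342 -0.2583  0.065 ]
scene green [181 186  16  12 159] [188.5 191.5] [ 0.654  -0.1566  0.065 ]
top yellow [199 137  19  20 269] [208.  146.6] [0.6572 0.1821 0.065 ]
top yellow [176 139  16  16 198] [183.4 146.5] [0.6553 0.2712 0.065 ]
top green [294 143  16  16 201] [301.9 150.7] [ 0.6501 -0.1582  0.065 ]
top green [317 142  20  21 268] [326.7 152.6] [ 0.6453 -0.2485  0.065 ]
top green [322 173   6   8  39] [324.9 176.4] [ 0.5577 -0.2423  0.065 ]
```

View pics/sz12.png

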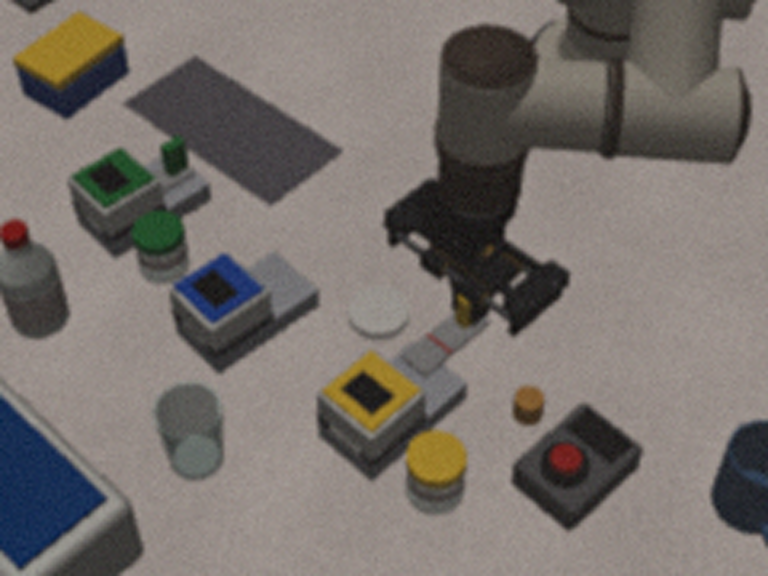

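Request:
move_arm:
  increments: "1 0 0.01 0.003 0.007 0 -0.01;1 0 0.018 0.003 0.007 0 -0.01;1 0 0.019 0.003 0.007 0 -0.01;1 0 0.019 0.003 0.007 0 -0.01"

```text
time_s: 21.5
tcp_pos: [0.5066, 0.1877, 0.0563]
ee_rot: [[1.0, 0.01, 0.022], [-0.022, 0.007, 1.0], [0.01, -1.0, 0.007]]
wrist_force: [0.2, 0.7, -0.6]
gripper_width: 0.178
```

```bash
python3 g.py .5693 .1841 .05 88.7
```

```text
[ 0.0627  0.0069 -0.0023] [-0.0073  0.0005  0.01  ] rows 2.0 at [0.5066 0.1877 0.0563] ang 88.7 t 21.5
```

Request:
move_arm:
  increments: "1 0 0 0 0 0 0;1 0 0 0 0 0 0;1 0 0 0 0 0 0"

```text
time_s: 21.8
tcp_pos: [0.5066, 0.1878, 0.0563]
ee_rot: [[1.0, 0.01, 0.022], [-0.022, 0.007, 1.0], [0.01, -1.0, 0.008]]
wrist_force: [0.9, -0.0, -1.2]
gripper_width: 0.179
```

```bash
python3 g.py .5693 .1841 .05 88.7
```

```text
[ 0.0627  0.0069 -0.0024] [-0.0077  0.0004  0.0102] rows 2.0 at [0.5066 0.1878 0.0563] ang 88.7 t 21.8
```

Request:
move_arm:
  increments: "1 0 0.005 -0.002 -0.008 0 0.01;1 0 0.006 -0.002 -0.008 0 0.01;1 0 0.006 -0.002 -0.008 0 0.01;1 0 0.006 -0.002 -0.008 0 0.01"

```text
time_s: 22.2
tcp_pos: [0.5064, 0.1857, 0.0497]
ee_rot: [[1.0, -0.001, 0.022], [-0.022, -0.001, 1.0], [-0.001, -1.0, -0.001]]
wrist_force: [-0.3, -0.5, -1.0]
gripper_width: 0.178
```

```bash
python3 g.py .5693 .1841 .05 88.7
```

```text
[ 0.063  -0.0003 -0.0002] [ 0.001   0.0005 -0.0006] rows 2.0 at [0.5064 0.1857 0.0497] ang 88.7 t 22.2
```

Request:
move_arm:
  increments: "1 0.012 0 0 0 0 0;1 0.024 0 0 0 0 0;1 0.036 0 0 0 0 0;1 0.048 0 0 0 0 0;1 0.058 0 0 0 0 0;1 0.063 0 0 0 0 0;1 0.063 0 0 0 0 0;1 0.063 0 0 0 0 0"

```text
time_s: 23.0
tcp_pos: [0.569, 0.1842, 0.0496]
ee_rot: [[1.0, -0.001, 0.022], [-0.022, -0.001, 1.0], [-0.001, -1.0, -0.001]]
wrist_force: [0.1, 1.0, -2.1]
gripper_width: 0.182
```

```bash
python3 g.py .5693 .1841 .047 88.7;python3 look.py 13
```

```text
[ 0.0003  0.0026 -0.0001] [ 0.0011  0.0002 -0.0012] rows 1.0 at [0.569  0.1842 0.0496] ang 88.7 t 23.0
scene yellow [270 229   4   8  23] [271.3 232.7] [0.5842 0.1875 0.065 ]
scene yellow [241 230  30  25 296] [255.8 241.6] [0.6456 0.1748 0.065 ]
scene yellow [267 254  19  18 265] [275.7 262.7] [0.661  0.2754 0.065 ]
scene green [191 162   6   6  21] [193.6 164.9] [ 0.5503 -0.2504  0.065 ]
scene green [163 167  25  18 172] [175.4 175.2] [ 0.6343 -0.2578  0.065 ]
scene green [181 186  16  14 165] [188.4 191.7] [ 0.6551 -0.1562  0.065 ]
top yellow [199 137  19  17 124] [211.5 142.6] [0.6721 0.1701 0.065 ]
top yellow [176 139  12  13  91] [180.4 144.4] [0.663  0.2822 0.065 ]
top yellow [178 183   7   6  16] [181.4 185.9] [0.5116 0.2726 0.065 ]
top green [294 143  16  16 198] [301.9 150.8] [ 0.6499 -0.1583  0.065 ]
top green [317 142  20  21 266] [326.8 152.7] [ 0.645  -0.2488  0.065 ]
top green [322 173   6   8  38] [325.  176.5] [ 0.5576 -0.2426  0.065 ]
```

View pics/sz13.png

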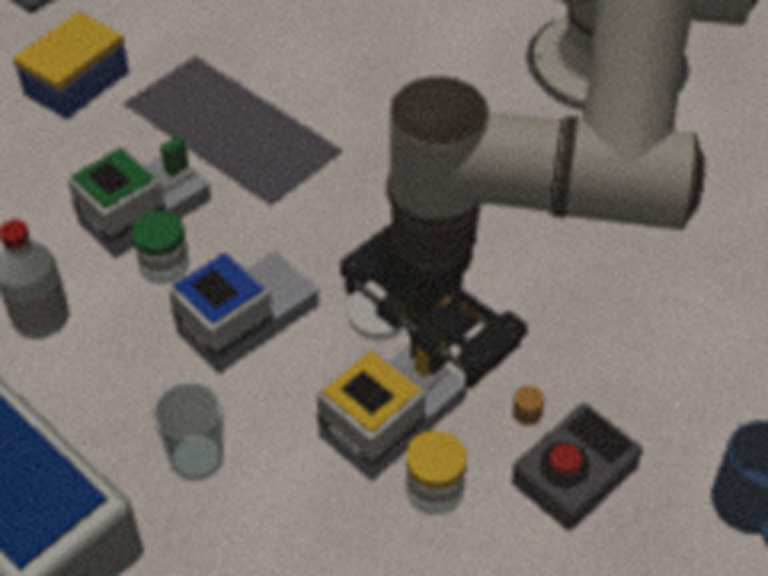

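Yellow is in without force. Lower, open, lift, then back off and check.

Request:
move_arm:
  increments: "1 0 0.002 0 0 0 0;1 0 0.003 0 0 0 0;1 0 0.003 0 0 0 0;-0.5 0 0.003 0 0 0 0;-0.5 0 0.003 0 0 0 0;-0.5 0 0.003 0 0 0 0"

```text
time_s: 23.7
tcp_pos: [0.5695, 0.1845, 0.0469]
ee_rot: [[1.0, -0.0, 0.022], [-0.022, -0.001, 1.0], [-0.0, -1.0, -0.001]]
wrist_force: [0.2, -0.3, 0.8]
gripper_width: 0.37
```

Request:
move_arm:
  increments: "-0.5 0 -0.02 0 0 0 0;-0.5 0 -0.05 0 0 0 0;-0.5 0 -0.1 0 0 0 0;-0.5 -0.05 -0.12 0 0 0 0;-0.5 -0.1 -0.12 0 0 0 0;-0.5 -0.15 -0.12 0 0 0 0;-0.5 -0.15 -0.12 0 0 0 0;-0.5 -0.15 -0.12 0 0 0 0"

```text
time_s: 24.5
tcp_pos: [0.4188, 0.188, 0.1677]
ee_rot: [[1.0, 0.001, 0.02], [-0.02, 0.0, 1.0], [0.001, -1.0, 0.0]]
wrist_force: [-0.4, 0.9, 1.2]
gripper_width: 0.752
```

```bash
python3 look.py 14; python3 line.py 14 .615 .181 .035;python3 line.py 14 .604 -.2435 .035 | tail -1;python3 - <<'E'
import cv2
a=cv2.resize(cv2.imread("pics/scene14.png")[215:275,225:305],None,fx=5,fy=5,interpolation=cv2.INTER_CUBIC)
b=cv2.resize(cv2.imread("pics/top14.png")[130:190,170:250],None,fx=5,fy=5,interpolation=cv2.INTER_CUBIC)
cv2.imwrite("pics/zz14.png",cv2.hconcat([a,b]))
E
```

```text
scene yellow [270 225   8  12  67] [273.3 230.3] [0.5725 0.1858 0.065 ]
scene yellow [241 230  30  25 294] [255.9 241.6] [0.6454 0.175  0.065 ]
scene yellow [267 254  19  19 265] [275.8 262.8] [0.661  0.2759 0.065 ]
scene green [191 162   7   6  19] [193.8 164.6] [ 0.5487 -0.251   0.065 ]
scene green [163 167  25  18 167] [175.4 175.1] [ 0.634  -0.2582  0.065 ]
scene green [181 186  16  12 158] [188.6 191.4] [ 0.6537 -0.1569  0.065 ]
top yellow [199 137  19  19 269] [208.  146.5] [0.6573 0.1823 0.065 ]
top yellow [176 139  16  16 195] [183.3 146.4] [0.6557 0.2714 0.065 ]
top yellow [205 167   5   8  35] [207.2 170.7] [0.5688 0.1823 0.065 ]
top green [294 143  16  16 197] [301.9 150.8] [ 0.6497 -0.1582  0.065 ]
top green [317 142  21  21 267] [326.8 152.7] [ 0.6449 -0.249   0.065 ]
top green [322 173   6   8  38] [325.  176.4] [ 0.5578 -0.2426  0.065 ]
209 160
[[48 49 48 49 49 48 53 51 54 53 53 56 58 59 61 64 64 40 14]
 [38 38 39 47 43 46 46 46 47 52 56 54 57 56 57 60 56 37 12]
 [11 11  9 13 17 18 18 19 19 21 23 24 26 31 31 34 31 27 11]
 [ 8  4  6  7  8  9  7  6  7  6  6  7  7  9 11 10 10  7  5]
 [14 13 14 12 15 15 18 17 16 14 12 13 17 19 13 13 10  7  2]
 [10  8  8 16 22 25 27 24 26 25 27 26 20 24 15 10 10 10  8]
 [ 1  2  5  4 11 10 11 10 14 21 19 22 19 16  7  1  2  5  3]
 [-3  2  0  3  0  4  6  1  7  4  8  8  6  5  3  0  0  0 -4]
 [ 0  0  0  2  5  4  3  3  5  4  5  3  3  2  2 -3  1 -2 -4]
 [ 2  0  0  0  3  3  5  3  2  4  3  5  2  3 -2 -2 -1  0 -3]
 [ 0  0 -1  0  1  3  3  2  6  3  1  2  5  0  2 -5 -1 -1 -6]
 [ 0 -2 -2  1  1  4  5  5  3  4  4  4  1  2 -1  0  0 -2 -2]
 [-5 -1  0  2  2 10 17 15 14  9  3  4  4  3 -1  0 -1  1 -2]]
209.18 155.62 [0.6297 0.1797 0.035 ]
324.49 165.15 [ 0.6041 -0.2459  0.035 ]
```

View pics/zz14.png

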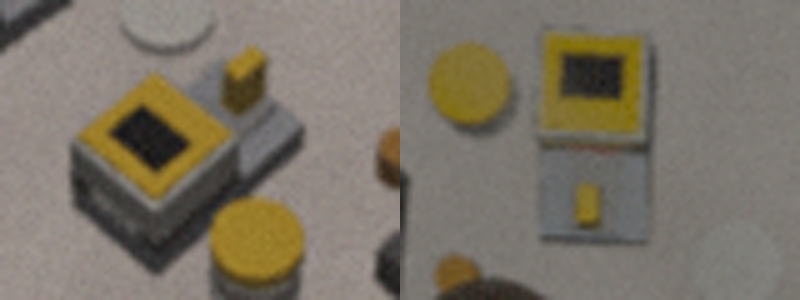

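```bash
python3 - <<'E'
from h import *
for n in('top','scene'):
    p=np.load(f"pics/{n}14.npz")['p']; b,l=blobs(mask(p,'red'),40)
    for i,st,ce in b:
        q=onz(n,*ce,.062)
        if q[1]>.3: print(n,st,ce.round(1),q.round(4))
print(onz('top',209.2,159.35,.035))
E
python3 g.py .568 .366 .12 88.7
```

```text
top [153 166  10   9  70] [157.1 169.9] [0.568  0.3626 0.062 ]
scene [311 258  11  10  81] [316.4 262.8] [0.5723 0.3666 0.062 ]
[0.61582271 0.1791262  0.035     ]
[0.1435 0.0477 0.1807] [-0.0003  0.0007  0.0012] rows 5.0 at [0.4205 0.1884 0.1674] ang 88.7 t 24.6
```

Request:
move_arm:
  increments: "1 0.03 0 0.04 0 0 0;1 0.06 0 0.08 0 0 0;1 0.09 0 0.12 0 0 0;1 0.12 0 0.15 0 0 0;1 0.1445 0.02 0.179 0 0 0;1 0.1445 0.05 0.179 0 0 0;1 0.1445 0.05 0.179 0 0 0;1 0.1445 0.05 0.179 0 0 0"

```text
time_s: 25.4
tcp_pos: [0.5687, 0.3628, 0.1157]
ee_rot: [[1.0, -0.002, 0.023], [-0.023, -0.003, 1.0], [-0.001, -1.0, -0.003]]
wrist_force: [0.4, 0.5, 0.9]
gripper_width: 0.105
```

```bash
python3 g.py .5685 .3645 .07 88.7; python3 look.py 15
```

```text
[-0.0001  0.0457  0.0018] [ 0.003  -0.0003 -0.0015] rows 1.0 at [0.5687 0.3628 0.1157] ang 88.7 t 25.4
scene yellow [270 225   8  12  68] [273.3 230.2] [0.5722 0.1854 0.065 ]
scene yellow [241 230  30  25 295] [255.8 241.6] [0.6457 0.1748 0.065 ]
scene yellow [267 255  19  18 263] [275.8 262.8] [0.6611 0.2758 0.065 ]
scene green [191 163   7   5  19] [193.7 164.8] [ 0.5499 -0.2502  0.065 ]
scene green [163 167  25  18 173] [175.4 175.1] [ 0.6339 -0.2582  0.065 ]
scene green [181 186  16  12 162] [188.5 191.5] [ 0.6541 -0.1567  0.065 ]
top yellow [199 137  19  19 270] [208.  146.5] [0.6573 0.1821 0.065 ]
top yellow [176 139  16  16 198] [183.3 146.6] [0.6551 0.2714 0.065 ]
top yellow [205 167   5   8  34] [207.2 170.7] [0.5687 0.1821 0.065 ]
top green [294 143  16  16 198] [301.9 150.7] [ 0.65   -0.1583  0.065 ]
top green [317 142  21  21 265] [326.7 152.6] [ 0.6451 -0.2488  0.065 ]
top green [322 173   6   8  39] [324.9 176.5] [ 0.5575 -0.2422  0.065 ]
```

View pics/sz15.png

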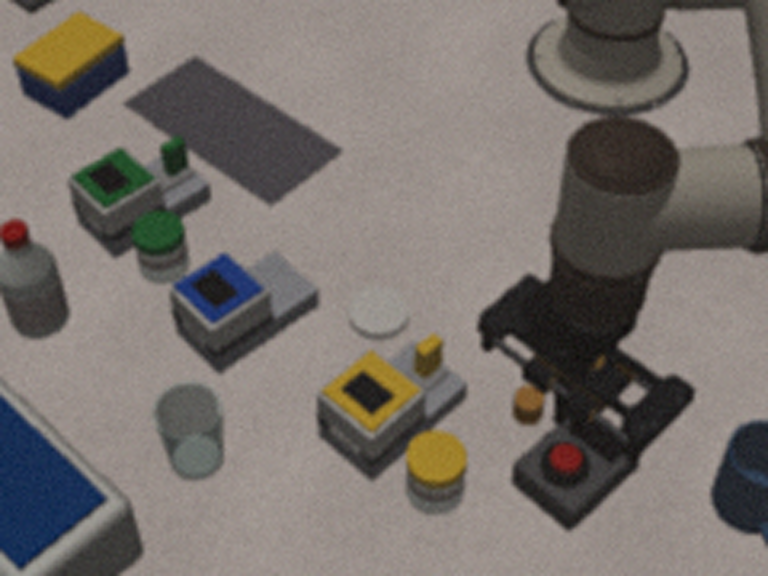

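Request:
move_arm:
  increments: "1 0 0.025 0.001 0 0 0;1 0 0.045 0.001 0 0 0;1 0 0.05 0.001 0 0 0;1 0 0.054 0.001 0 0 0;1 0 0.058 0.001 0 0 0"

```text
time_s: 26.0
tcp_pos: [0.5688, 0.365, 0.0608]
ee_rot: [[1.0, 0.002, 0.022], [-0.022, 0.001, 1.0], [0.002, -1.0, 0.001]]
wrist_force: [-0.7, -1.3, 2.3]
gripper_width: 0.003
```

Request:
move_arm:
  increments: "1 0 0.002 0 0 0 0;1 0 0.003 0 0 0 0;1 0 0.003 0 0 0 0"

```text
time_s: 26.3
tcp_pos: [0.5688, 0.3651, 0.0572]
ee_rot: [[1.0, 0.002, 0.022], [-0.022, 0.001, 1.0], [0.002, -1.0, 0.001]]
wrist_force: [-0.0, -0.4, 3.8]
gripper_width: 0.003
```

Request:
move_arm:
  increments: "1 0 0.001 0 0 0 0;1 0 0.002 0 0 0 0;1 0 0.002 0 0 0 0"

```text
time_s: 26.6
tcp_pos: [0.5688, 0.365, 0.0564]
ee_rot: [[1.0, 0.002, 0.021], [-0.021, 0.001, 1.0], [0.002, -1.0, 0.001]]
wrist_force: [-2.4, -2.3, 10.6]
gripper_width: 0.001
```

Request:
move_arm:
  increments: "1 0 0 0 0 0 0;1 0 0 0 0 0 0;1 0 -0.03 0 0 0 0;0 0 -0.08 0 0 0 0;-0.5 0 -0.1 0 0 0 0;-0.5 0 -0.1 -0.05 0 0 0;-0.5 0 -0.1 -0.1 0 0 0;-0.5 0 -0.1 -0.15 0 0 0"

```text
time_s: 27.4
tcp_pos: [0.5635, 0.2132, 0.1531]
ee_rot: [[1.0, -0.002, 0.021], [-0.021, -0.001, 1.0], [-0.002, -1.0, -0.001]]
wrist_force: [0.2, -1.0, -0.4]
gripper_width: 0.376
```

```bash
python3 g.py .5695 .1845 .1 88.7; python3 look.py 16
```

```text
[ 0.0067  0.0531 -0.0286] [ 0.0009  0.0014 -0.0018] rows 2.0 at [0.5635 0.2132 0.1531] ang 88.8 t 27.4
scene yellow [270 225   8  13  70] [273.4 230.6] [0.5732 0.1866 0.065 ]
scene yellow [241 230  30  25 297] [255.8 241.6] [0.6458 0.175  0.065 ]
scene yellow [267 254  19  18 261] [275.8 262.7] [0.6606 0.2754 0.065 ]
scene green [191 162   7   5  19] [194.  164.5] [ 0.5478 -0.2509  0.065 ]
scene green [163 167  25  17 170] [175.4 175.1] [ 0.6339 -0.2582  0.065 ]
scene green [181 186  16  13 162] [188.5 191.6] [ 0.6545 -0.1564  0.065 ]
top yellow [198 137  20  19 172] [210.2 144.1] [0.6666 0.1747 0.065 ]
top green [294 143  16  16 198] [301.8 150.7] [ 0.6501 -0.1581  0.065 ]
top green [317 142  20  21 265] [326.7 152.7] [ 0.6448 -0.2486  0.065 ]
top green [322 172   6   9  40] [324.9 176.4] [ 0.5578 -0.2424  0.065 ]
```

View pics/sz16.png

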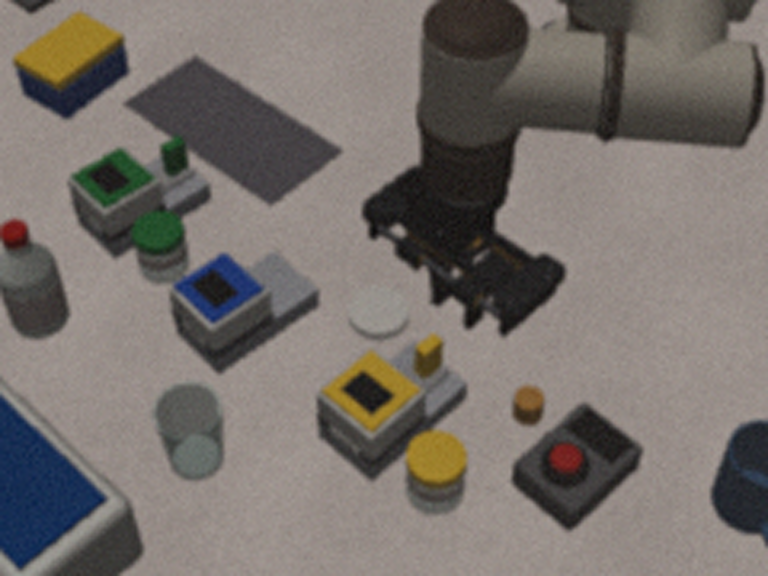

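Request:
move_arm:
  increments: "-0.5 0.006 0 -0.0286 0 0 0;-0.5 0.006 0.04 -0.0286 0 0 0;-0.5 0.006 0.053 -0.0286 0 0 0;-0.5 0.006 0.053 -0.0286 0 0 0"

```text
time_s: 27.9
tcp_pos: [0.568, 0.1852, 0.0979]
ee_rot: [[1.0, -0.006, 0.022], [-0.022, -0.004, 1.0], [-0.006, -1.0, -0.004]]
wrist_force: [-0.5, 0.1, 0.3]
gripper_width: 0.739
```

```bash
python3 g.py .5695 .1845 .047 88.7
```

```text
[ 0.0018  0.0509 -0.0004] [ 0.0042  0.0004 -0.0063] rows 2.0 at [0.568  0.1852 0.0979] ang 88.7 t 27.9
```

Request:
move_arm:
  increments: "-0.5 0.001 0.03 0 0.002 0 -0.003;-0.5 0.001 0.048 0 0.002 0 -0.003;-0.5 0.001 0.05 0 0.002 0 -0.003;1 0.001 0.05 0 0.002 0 -0.003;1 0.001 0.05 0 0.002 0 -0.003;1 0.001 0.05 0 0.002 0 -0.003;1 0.001 0.05 0 0.002 0 -0.003;1 0.001 0.05 0 0.002 0 -0.003"

```text
time_s: 28.7
tcp_pos: [0.5712, 0.1859, 0.0515]
ee_rot: [[1.0, 0.004, 0.022], [-0.022, 0.002, 1.0], [0.004, -1.0, 0.002]]
wrist_force: [0.1, 0.2, 0.6]
gripper_width: 0.381
```

Request:
move_arm:
  increments: "1 0 0 0 0 0 0;1 0 0 0 0 0 0;1 0 0 0 0 0 0;1 0 0 0 0 0 0;1 0 0 0 0 0 0"

```text
time_s: 29.2
tcp_pos: [0.5709, 0.1857, 0.051]
ee_rot: [[1.0, 0.003, 0.022], [-0.022, 0.001, 1.0], [0.003, -1.0, 0.001]]
wrist_force: [0.4, -0.3, 1.9]
gripper_width: 0.182
```

Request:
move_arm:
  increments: "1 0 -0.002 0 0 0 0;1 -0.01 -0.003 0 0 0 0;1 -0.025 -0.003 0 0 0 0;1 -0.04 -0.003 0 0 0 0;1 -0.055 -0.003 0 0 0 0;1 -0.06 -0.003 0 0 0 0;1 -0.06 -0.003 0 0 0 0"

```text
time_s: 29.9
tcp_pos: [0.5101, 0.1871, 0.0538]
ee_rot: [[1.0, 0.002, 0.021], [-0.021, 0.001, 1.0], [0.002, -1.0, 0.001]]
wrist_force: [0.3, 1.1, -1.1]
gripper_width: 0.184
```

```bash
python3 look.py 17
```

```text
scene yellow [282 217   5  10  30] [284.  221.3] [0.5193 0.1866 0.065 ]
scene yellow [241 230  30  25 295] [255.9 241.6] [0.6457 0.175  0.065 ]
scene yellow [267 254  19  18 262] [275.8 262.8] [0.661  0.2757 0.065 ]
scene green [191 162   7   6  20] [193.9 164.6] [ 0.5485 -0.2506  0.065 ]
scene green [163 167  25  17 167] [175.4 175. ] [ 0.6336 -0.2585  0.065 ]
scene green [191 179  16  13 147] [198.9 185. ] [ 0.6066 -0.1538  0.065 ]
top yellow [199 137  19  20 269] [208.1 146.6] [0.6573 0.182  0.065 ]
top yellow [176 139  16  16 197] [183.4 146.6] [0.6552 0.2711 0.065 ]
top green [317 142  21  21 265] [326.7 152.6] [ 0.6452 -0.2487  0.065 ]
top green [293 156  17  16 204] [301.2 163.8] [ 0.602  -0.1565  0.065 ]
top green [323 173   5   8  36] [325.1 176.4] [ 0.5577 -0.2431  0.065 ]
```

View pics/sz17.png

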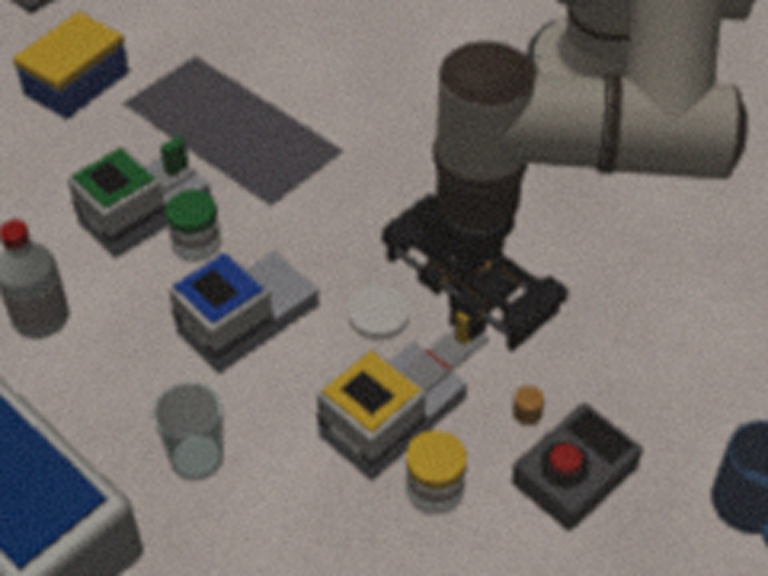

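Request:
move_arm:
  increments: "1 -0.02 -0.03 0 0 0 0;1 -0.03 -0.07 0 0 0 0;1 -0.035 -0.11 -0.03 0 0 0;1 -0.04 -0.11 -0.07 0 0 0;1 -0.04 -0.11 -0.11 0 0 0;1 -0.05 -0.11 -0.15 0 0 0;1 -0.05 -0.11 -0.19 0 0 0;1 -0.06 -0.11 -0.23 0 0 0"

```text
time_s: 30.8
tcp_pos: [0.4466, -0.0432, 0.1637]
ee_rot: [[1.0, 0.005, 0.022], [-0.022, 0.001, 1.0], [0.005, -1.0, 0.001]]
wrist_force: [-0.6, -0.2, -0.9]
gripper_width: 0.181
```

```bash
python3 g.py .403 -.285 .16 88.7
```

```text
[-0.0383  0.0032 -0.2427] [-0.0013  0.0005  0.0047] rows 5.0 at [ 0.4466 -0.0432  0.1637] ang 88.7 t 30.8
```

Request:
move_arm:
  increments: "1 -0.01 0 -0.04 0 0 0.002;1 -0.02 0 -0.08 0 0 0.002;1 -0.03 0 -0.12 0 0 0.002;1 -0.038 0 -0.16 0 0 0.002;1 -0.038 0 -0.2 0 0 0.002;1 -0.038 0 -0.243 0 0 0.002;1 -0.038 0.04 -0.243 0 0 0.002;1 -0.038 0.08 -0.243 0 0 0.002"

```text
time_s: 31.6
tcp_pos: [0.4035, -0.286, 0.0828]
ee_rot: [[1.0, 0.005, 0.026], [-0.026, -0.0, 1.0], [0.005, -1.0, -0.0]]
wrist_force: [-0.7, 0.5, -2.1]
gripper_width: 0.185
```

Request:
move_arm:
  increments: "1 0 0.01 0 0 0 0;1 0 0.02 0 0 0 0;1 0 0.025 0 0 0 0;1 0 0.025 0 0 0 0"

```text
time_s: 32.0
tcp_pos: [0.4032, -0.2836, 0.0585]
ee_rot: [[1.0, 0.002, 0.021], [-0.021, 0.001, 1.0], [0.002, -1.0, 0.001]]
wrist_force: [-0.6, -0.2, -1.1]
gripper_width: 0.181
```

```bash
python3 g.py .403 -.285 .024 88.7; python3 look.py 18
```

```text
[-0.0003  0.0345 -0.0014] [-0.0007  0.0014  0.0019] rows 1.0 at [ 0.4032 -0.2836  0.0585] ang 88.8 t 32.0
scene yellow [212 138   5  10  24] [213.8 141.9] [ 0.4048 -0.2935  0.065 ]
scene yellow [241 230  30  25 294] [255.8 241.6] [0.6458 0.1748 0.065 ]
scene yellow [267 254  19  18 261] [275.8 262.8] [0.6609 0.2757 0.065 ]
scene green [191 162   7   6  21] [193.8 164.8] [ 0.5493 -0.2502  0.065 ]
scene green [163 167  25  18 171] [175.2 175. ] [ 0.6339 -0.2592  0.065 ]
scene green [192 179  15  14 147] [199.  184.9] [ 0.6063 -0.1538  0.065 ]
top yellow [199 137  19  20 266] [208.  146.6] [0.6571 0.1823 0.065 ]
top yellow [176 139  16  16 194] [183.3 146.5] [0.6554 0.2714 0.065 ]
top green [317 142  21  21 265] [326.8 152.7] [ 0.6449 -0.2489  0.065 ]
top green [294 156  16  16 202] [301.2 163.7] [ 0.6023 -0.1563  0.065 ]
top green [322 173   6   8  39] [324.9 176.5] [ 0.5573 -0.2423  0.065 ]
```

View pics/sz18.png

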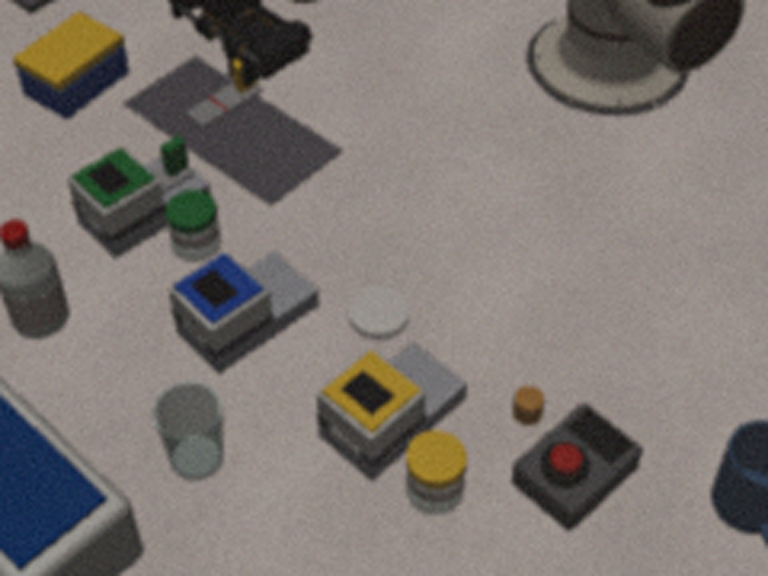

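Request:
move_arm:
  increments: "1 0 0.015 -0.001 0 0 0;1 0 0.03 -0.001 0 0 0;1 0 0.034 -0.001 0 0 0;1 0 0.035 -0.001 0 0 0;-0.5 0 0.035 -0.001 0 0 0;-0.5 0 0.035 -0.001 0 0 0;-0.5 0 0.035 -0.001 0 0 0;-0.5 0 0.035 -0.001 0 0 0"

```text
time_s: 32.9
tcp_pos: [0.4027, -0.2847, 0.0232]
ee_rot: [[1.0, 0.001, 0.022], [-0.022, 0.001, 1.0], [0.001, -1.0, 0.001]]
wrist_force: [0.4, 0.4, 0.1]
gripper_width: 0.458
```

Request:
move_arm:
  increments: "-0.5 0 -0.03 0 0 0 0;-0.5 0 -0.08 0 0 0 0;-0.5 0 -0.12 0.03 0 0 0;-0.5 0.05 -0.12 0.04 0 0 0;-0.5 0.1 -0.12 0.04 0 0 0;-0.5 0.15 -0.12 0.04 0 0 0;-0.5 0.15 -0.12 0.04 0 0 0;-0.5 0.15 -0.12 0.04 0 0 0"

```text
time_s: 33.7
tcp_pos: [0.5533, -0.2477, 0.1418]
ee_rot: [[1.0, -0.001, 0.022], [-0.022, 0.002, 1.0], [-0.001, -1.0, 0.002]]
wrist_force: [-0.3, -0.1, -0.4]
gripper_width: 0.753
```

```bash
python3 g.py .5593 -.2396 .1 86; python3 look.py 19
```

```text
[0.0059 0.0418 0.0082] [-0.0018  0.0479 -0.0014] rows 1.0 at [ 0.5533 -0.2477  0.1418] ang 88.7 t 33.7
scene yellow [213 144   8  10  48] [216.6 148. ] [ 0.4224 -0.2575  0.065 ]
scene yellow [241 230  30  25 293] [255.8 241.6] [0.6458 0.1747 0.065 ]
scene yellow [267 254  19  19 262] [275.8 262.8] [0.661  0.2758 0.065 ]
scene green [191 162   7   6  22] [193.7 164.8] [ 0.5497 -0.2502  0.065 ]
scene green [163 167  25  17 166] [175.4 175. ] [ 0.6337 -0.2587  0.065 ]
scene green [191 179  16  12 146] [199.  184.9] [ 0.6063 -0.1538  0.065 ]
top yellow [199 137  19  19 262] [208.  146.6] [0.6571 0.1824 0.065 ]
top yellow [176 139  16  16 195] [183.3 146.5] [0.6555 0.2713 0.065 ]
top yellow [333 217   7   8  44] [336.  220.4] [ 0.4001 -0.2825  0.065 ]
```

View pics/sz19.png

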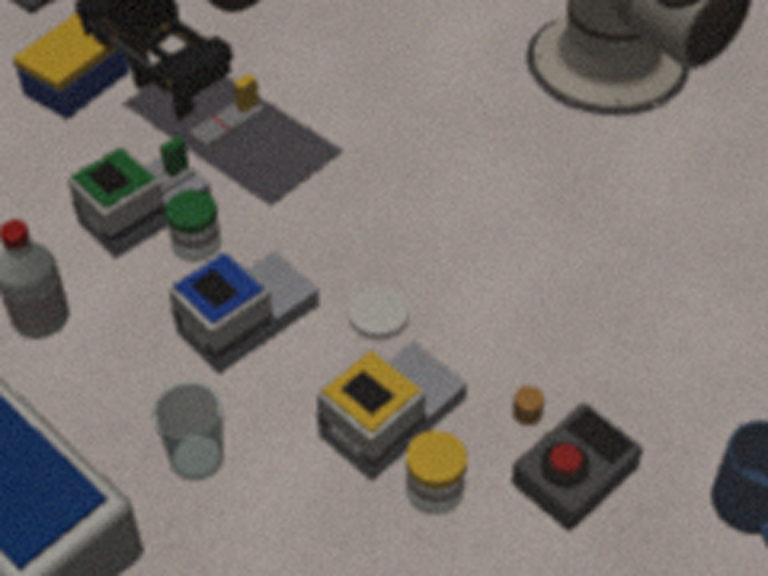

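Request:
move_arm:
  increments: "0 0.006 0 0.008 -0.001 0.048 0;0 0.006 0.02 0.008 -0.001 0.048 0;0 0.006 0.04 0.008 -0.001 0.048 0;0 0.006 0.04 0.008 -0.001 0.048 0;0 0.006 0.04 0.008 -0.001 0.048 0"

```text
time_s: 34.3
tcp_pos: [0.5586, -0.2405, 0.1037]
ee_rot: [[0.998, 0.0, 0.07], [-0.07, -0.0, 0.998], [0.0, -1.0, -0.0]]
wrist_force: [0.5, -0.5, 1.3]
gripper_width: 0.511
```

```bash
python3 g.py .5593 -.2396 .048 86
```

```text
[0.0007 0.0557 0.001 ] [ 0.0001 -0.0006  0.0004] rows 2.0 at [ 0.5586 -0.2405  0.1037] ang 86.0 t 34.3
```

Request:
move_arm:
  increments: "0 0 0.03 0.001 0 0 0;0 0 0.05 0.001 0 0 0;0 0 0.056 0.001 0 0 0;1 0 0.056 0.001 0 0 0;1 0 0.056 0.001 0 0 0;1 0 0.056 0.001 0 0 0;1 0 0.056 0.001 0 0 0;1 0 0.056 0.001 0 0 0"

```text
time_s: 35.1
tcp_pos: [0.56, -0.2393, 0.048]
ee_rot: [[0.998, 0.002, 0.07], [-0.07, -0.0, 0.998], [0.002, -1.0, -0.0]]
wrist_force: [-1.1, 0.5, 3.1]
gripper_width: 0.182
```

Request:
move_arm:
  increments: "1 0 0 0 0 0 0;1 0 0 0 0 0 0;1 0 -0.003 0 0 0 0;1 -0.012 -0.003 0 0 0 0;1 -0.025 -0.003 0 0 0 0;1 -0.04 -0.003 0 0 0 0;1 -0.055 -0.003 0 0 0 0;1 -0.06 -0.003 0 0 0 0"

```text
time_s: 35.9
tcp_pos: [0.4966, -0.2345, 0.0493]
ee_rot: [[0.997, -0.003, 0.071], [-0.071, 0.001, 0.997], [-0.003, -1.0, 0.001]]
wrist_force: [-1.2, -0.5, -1.1]
gripper_width: 0.185
```

Request:
move_arm:
  increments: "1 -0.005 -0.03 0 0 0 0;1 -0.01 -0.06 0 0 0 0;1 -0.04 -0.08 0.02 0 0 0;1 -0.08 -0.08 0.03 0 0 0;1 -0.09 -0.08 0.04 0 0 0;1 -0.09 -0.08 0.04 0 0 0"

```text
time_s: 36.5
tcp_pos: [0.4107, -0.1879, 0.1301]
ee_rot: [[0.998, 0.0, 0.069], [-0.069, 0.001, 0.998], [0.0, -1.0, 0.001]]
wrist_force: [0.2, -0.1, -1.3]
gripper_width: 0.184
```

```bash
python3 g.py .405 -.193 .08 87; python3 look.py 20
```

```text
[-0.0054  0.0501 -0.0055] [-0.0007 -0.017   0.0003] rows 2.0 at [ 0.4107 -0.1879  0.1301] ang 86.0 t 36.5
scene yellow [213 143   7   6  24] [215.9 145.5] [ 0.4143 -0.2704  0.065 ]
scene yellow [241 230  30  25 291] [255.8 241.6] [0.6459 0.1749 0.065 ]
scene yellow [267 254  19  19 265] [275.8 262.7] [0.6608 0.2755 0.065 ]
scene green [163 167  25  17 170] [175.3 175. ] [ 0.634  -0.2586  0.065 ]
scene green [191 179  16  13 148] [199.  184.9] [ 0.6061 -0.1541  0.065 ]
top yellow [199 137  19  20 265] [208.  146.6] [0.6571 0.1822 0.065 ]
top yellow [176 139  16  16 193] [183.3 146.5] [0.6554 0.2715 0.065 ]
top yellow [178 182   8   7  15] [181.8 185.6] [0.5128 0.2713 0.065 ]
top green [317 142  21  21 267] [326.8 152.6] [ 0.6451 -0.2491  0.065 ]
top green [294 156  16  16 201] [301.3 163.7] [ 0.6022 -0.1566  0.065 ]
```

View pics/sz20.png

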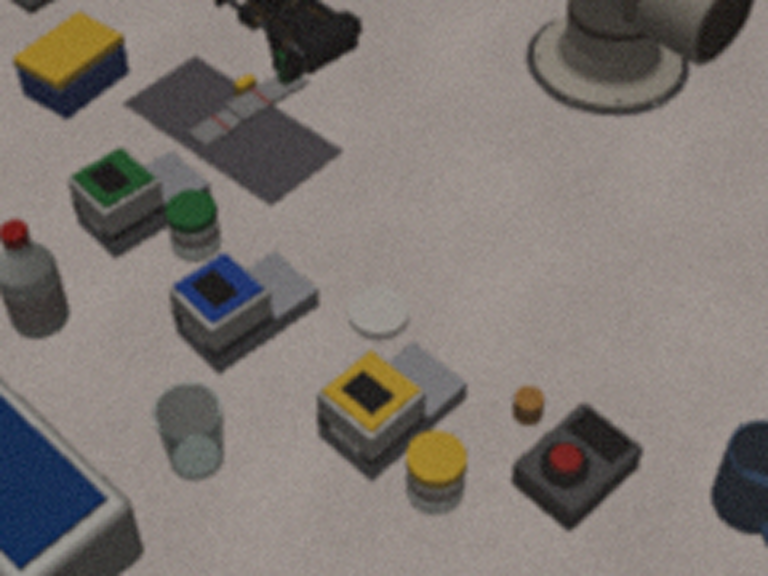

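Request:
move_arm:
  increments: "1 -0.005 0.04 0 0 0 0;1 -0.005 0.08 0 0 0 0;1 -0.005 0.098 0 0 0 0;1 -0.005 0.098 0 0 0 0;1 -0.005 0.098 0 0 0 0"

```text
time_s: 37.1
tcp_pos: [0.4089, -0.1888, 0.0318]
ee_rot: [[0.998, 0.001, 0.07], [-0.07, -0.0, 0.998], [0.001, -1.0, -0.0]]
wrist_force: [0.8, -0.0, -0.6]
gripper_width: 0.179
```

Request:
move_arm:
  increments: "1 0 0.008 0 0 0 0;1 0 0.011 0 0 0 0;1 0 0.011 0 0 0 0;1 0 0.011 0 0 0 0;-0.5 0 0.011 0 0 0 0;-0.5 0 0.011 0 0 0 0;-0.5 0 0.011 0 0 0 0;-0.5 0 0.011 0 0 0 0"

```text
time_s: 37.9
tcp_pos: [0.4078, -0.1884, 0.0211]
ee_rot: [[0.998, 0.001, 0.07], [-0.07, 0.0, 0.998], [0.001, -1.0, 0.0]]
wrist_force: [-0.1, -0.7, -0.2]
gripper_width: 0.458
```

Request:
move_arm:
  increments: "-0.5 0 -0.03 0 0 0 0;-0.5 0 -0.08 0 0 0 0;-1 0 -0.13 0 0 -0.14 0;-1 0.04 -0.14 0.01 0 -0.28 0;-1 0.08 -0.14 0.01 0 -0.42 0;-1 0.12 -0.14 0.01 0 -0.56 0;-1 0.14 -0.14 0.01 0 -0.7 0;-1 0.14 -0.14 0.01 0 -0.84 0"

```text
time_s: 38.7
tcp_pos: [0.5504, -0.1883, 0.1602]
ee_rot: [[0.714, 0.001, -0.7], [0.7, -0.0, 0.714], [0.001, -1.0, -0.001]]
wrist_force: [-0.8, 0.3, -1.0]
gripper_width: 0.997
```

```bash
python3 g.py .6035 -.155 .12 180; python3 look.py 21
```

```text
[ 0.0612  0.0403 -0.0134] [ 1.000e-03 -7.947e-01  3.000e-04] rows 6.0 at [ 0.5504 -0.1883  0.1602] ang 134.5 t 38.7
scene yellow [216 145   4   8  26] [217.7 148.9] [ 0.4233 -0.2502  0.065 ]
scene yellow [241 230  30  25 293] [255.7 241.5] [0.6458 0.1745 0.065 ]
scene yellow [267 254  19  18 263] [275.8 262.7] [0.6608 0.2756 0.065 ]
scene green [229 155   6   5  19] [231.6 156.7] [ 0.4172 -0.1756  0.065 ]
scene green [163 167  25  18 172] [175.3 175.2] [ 0.6344 -0.2582  0.065 ]
scene green [191 179  16  12 148] [198.9 184.9] [ 0.6063 -0.1541  0.065 ]
top yellow [199 137  19  20 261] [208.  146.6] [0.6571 0.1821 0.065 ]
top yellow [176 139  16  16 196] [183.3 146.5] [0.6553 0.2714 0.065 ]
top yellow [333 217   7   8  41] [335.8 220.6] [ 0.3995 -0.2818  0.065 ]
top green [307 215   5   8  33] [309.4 218.6] [ 0.4045 -0.1873  0.065 ]
```

View pics/sz21.png

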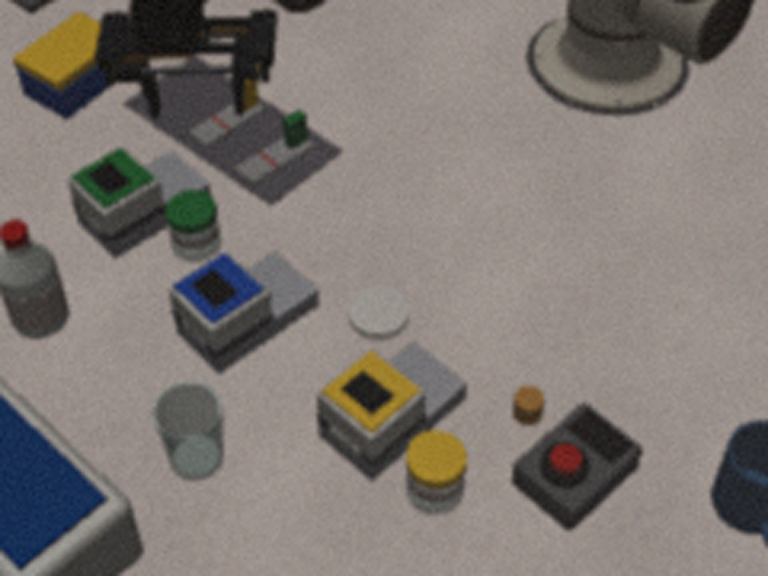

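Both blades lie flat on the mat. Next I'll fetch the green jar that was knocked.

Request:
move_arm:
  increments: "-1 0.03 0 -0.005 0 -0.14 0;-1 0.061 0 -0.013 0 -0.28 0;-1 0.061 0 -0.013 0 -0.42 0;-1 0.061 0 -0.013 0 -0.56 0;-1 0.061 0.02 -0.013 0 -0.7 0;-1 0.061 0.04 -0.013 0 -0.795 0;-1 0.061 0.04 -0.013 0 -0.795 0;-1 0.061 0.04 -0.013 0 -0.795 0"

```text
time_s: 39.6
tcp_pos: [0.6005, -0.1553, 0.1213]
ee_rot: [[0.01, 0.0, -1.0], [1.0, -0.0, 0.01], [-0.0, -1.0, -0.0]]
wrist_force: [-0.2, -0.2, 1.2]
gripper_width: 0.999
```

```bash
python3 g.py .6035 -.155 .0325 180
```

```text
[ 0.0003  0.0888 -0.003 ] [ 0.0001 -0.0096 -0.0002] rows 2.0 at [ 0.6005 -0.1553  0.1213] ang 179.5 t 39.6
```

Request:
move_arm:
  increments: "-1 0 0.04 -0.003 0 -0.01 0;-1 0 0.08 -0.003 0 -0.01 0;-1 0 0.089 -0.003 0 -0.01 0;-1 0 0.089 -0.003 0 -0.01 0;1 0 0.089 -0.003 0 -0.01 0;1 0 0.089 -0.003 0 -0.01 0;1 0 0.089 -0.003 0 -0.01 0;1 0 0.089 -0.003 0 -0.01 0"

```text
time_s: 40.4
tcp_pos: [0.6045, -0.1551, 0.0333]
ee_rot: [[-0.004, 0.003, -1.0], [1.0, 0.0, -0.004], [0.0, -1.0, -0.003]]
wrist_force: [0.3, -1.0, 0.2]
gripper_width: 0.721
```

Request:
move_arm:
  increments: "1 0 0 0 0 0 0;1 0 0 0 0 0 0;1 0 0 0 0 0 0;1 0 -0.015 0 0 0 0;1 0 -0.03 0 0 0 0;1 0 -0.03 -0.02 0 0 0;1 0 -0.03 -0.04 0 0 0;1 0 -0.03 -0.048 0 0 0"

```text
time_s: 41.2
tcp_pos: [0.6528, -0.1548, 0.0613]
ee_rot: [[-0.004, 0.001, -1.0], [1.0, 0.0, -0.004], [0.0, -1.0, -0.001]]
wrist_force: [0.0, -0.0, -1.6]
gripper_width: 0.674
```

Request:
move_arm:
  increments: "1 0 0.015 0 0 0 0;1 0 0.024 0 0 0 0;1 0 0.024 0 0 0 0"

```text
time_s: 41.5
tcp_pos: [0.6487, -0.1547, 0.0347]
ee_rot: [[-0.003, -0.006, -1.0], [1.0, 0.001, -0.003], [0.001, -1.0, 0.006]]
wrist_force: [-0.8, 0.8, -1.8]
gripper_width: 0.672
```

```bash
python3 g.py .652 -.155 .033 180
```

```text
[-0.0003  0.0017 -0.0033] [-0.0065  0.0031  0.0011] rows 1.0 at [ 0.6487 -0.1547  0.0347] ang -179.8 t 41.5
```

Request:
move_arm:
  increments: "1 0 0.002 -0.002 0 0 0;1 0 0.003 -0.002 0 0 0;1 0 0.003 -0.002 0 0 0;-1 0 0.003 -0.002 0 0 0;-1 0 0.003 -0.002 0 0 0;-1 0 0.003 -0.002 0 0 0;-1 0 0.003 -0.002 0 0 0;-1 0 -0.03 -0.002 0 0 0"

```text
time_s: 42.3
tcp_pos: [0.6501, -0.1545, 0.0635]
ee_rot: [[-0.003, -0.01, -1.0], [1.0, 0.002, -0.003], [0.002, -1.0, 0.01]]
wrist_force: [0.2, 0.6, -0.0]
gripper_width: 0.979
```

Request:
move_arm:
  increments: "-1 0 -0.05 0 0 0 0;-1 0 -0.1 0 0 0 0;-1 0 -0.12 0.05 0 0 0;-1 0.03 -0.12 0.1 0 0 0;-1 0.06 -0.12 0.15 0 0 0;-1 0.08 -0.12 0.2 0 0 0;-1 0.1 -0.12 0.2 0 0 0;-1 0.1 -0.12 0.2 0 0 0"

```text
time_s: 43.1
tcp_pos: [0.4505, -0.0541, 0.1888]
ee_rot: [[-0.007, 0.002, -1.0], [1.0, 0.001, -0.007], [0.001, -1.0, -0.002]]
wrist_force: [-0.1, -0.7, 0.9]
gripper_width: 1.001
```

```bash
python3 look.py 22; python3 - <<'E'
from m import *
p=np.load("pics/top22.npz")['p'];g=cv2.GaussianBlur(cv2.cvtColor(p,cv2.COLOR_RGB2GRAY),(3,3),0).astype(int);s=p.astype(int);sat=s.max(2)-s.min(2)
for col,P in(('green',(.438,-.191,.008)),('yellow',(.433,-.287,.008))):
    u,v=[int(round(t)) for t in proj('top',P)]
    w=np.zeros_like(g);w[v-14:v+19,u-9:u+10]=1
    print(col,rectfit('top',((g>83)|(sat>35))&(w>0),.008))
E
```

```text
scene yellow [213 144   7  10  53] [216.4 148.2] [ 0.424  -0.2571  0.065 ]
scene yellow [241 230  30  25 295] [255.8 241.6] [0.6457 0.1749 0.065 ]
scene yellow [267 254  19  18 260] [275.9 262.8] [0.6607 0.2758 0.065 ]
scene green [229 154   6   5  17] [231.5 156.5] [ 0.4163 -0.1768  0.065 ]
scene green [163 167  25  18 175] [175.3 175.2] [ 0.6346 -0.258   0.065 ]
scene green [181 186  17  14 166] [188.8 192. ] [ 0.655  -0.1542  0.065 ]
top yellow [199 137  19  19 262] [207.9 146.6] [0.6572 0.1826 0.065 ]
top yellow [176 139  16  16 197] [183.3 146.5] [0.6554 0.2713 0.065 ]
top yellow [333 217   7   8  42] [335.9 220.5] [ 0.3996 -0.2819  0.065 ]
top green [294 143  16  16 202] [301.3 150.4] [ 0.6511 -0.1562  0.065 ]
top green [317 142  20  21 267] [326.7 152.6] [ 0.6451 -0.2487  0.065 ]
top green [307 215   5   8  32] [309.5 218.5] [ 0.4048 -0.1876  0.065 ]
green (array([ 441.53579712, -193.14785767]), 39.329124450683594, 99.6970443725586, 85.285888671875)
yellow (array([ 437.65289307, -288.14691162]), 36.284244537353516, 99.76007843017578, 89.95765686035156)
```

View pics/tz22.png

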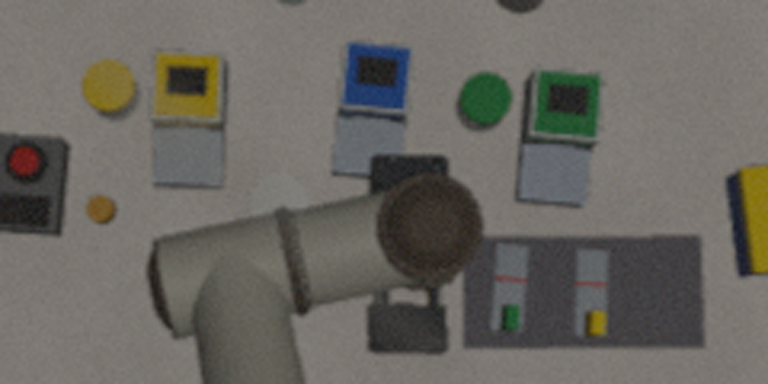

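View pics/sz22.png

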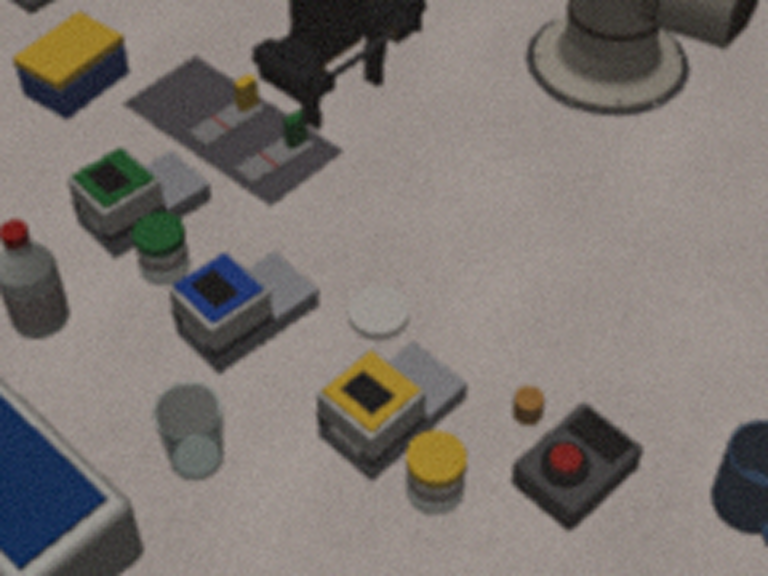

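Everything is in place: the jars are left of their gauges, the blades lie flat on the mat, the button is up and the gripper is clear.

```bash
python3 -c "
from station import r
print(r.finish_job())"
```

```text
the job is handed in; nothing more can be done
None
```

I carried out the whole job and handed it in at about 43 s of robot time. No verdict is reported, so what follows is what my own checks showed.

**What was there:** a green and a yellow blade, and a green and a yellow jar. There was no blue blade or blue jar.

**What I did:**
- **Jars:** I stood both jars left of their jaw blocks. The green jar was later knocked about 48 mm towards the robot, so I put it back.
- **Blades in:** I slid each blade into its own gauge. No push-back force showed at the wrist.
- **Zero button:** I pressed it until it stopped, at about 10.6 N with the button about 5.6 mm down. There is no reading of the button's own travel.
- **Blades out:** I drew both blades out and laid them side by side on the mat.

**Last checks:**
- **Blade depth before the press:** both red lines were at the jaw face to within about 1–2 mm. The yellow line looked fainter because it was partly shaded.
- **Final blade positions:** both lie flat on the mat. Their centres are at about (0.442, -0.193) for green and (0.438, -0.288) for yellow.
- **Final jar positions:** both stand upright about 20 mm clear of their blocks, level with the middle.
- **Everything else:** the button was back up, and the bystanders showed no movement in the pictures.

**Disagreement:** the two cameras differed by about 4–6 mm. I corrected the top camera's positions using where the arm held things.

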